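# Load the tube clamp station and park the empty rack

### The arm

A 7-joint arm with a two-finger parallel gripper is mounted at the origin on the work surface. World frame = base frame: x ahead of the robot, y to its left, z up, the work surface at z = 0. Lengths are in m, angles in rad, forces in N, time in s.
With the tool pointing down it reaches from about 0.35 to 0.775 m from the base axis. Payload 3.1 kg.
Tool frame: the origin (TCP) lies on the centre line of the jaws, within the pads' length; the fingertips stand 19 mm ahead of it and the grasp point (between the pads) is the TCP; z points along the fingers, y is the line along which they close (so a half turn about z gives the same grasp; the last joint's range is limited). The gripper opens to 85 mm and grips with 20 to 120 N. Pads are 22 mm wide; open, the fingers measure 114 mm over their backs; the gripper's body (76 mm by 85 mm) begins 54 mm behind the grasp point. The pads swing forward as they close: fully open they stand 13 mm farther back than shut.
Start: joints at [1.195, 0.311, 0.014, 1.512, -0.004, 1.319, -0.027], TCP at [0.18, -0.52, 0.25] pointing down, gripper open.
Joint ranges: [-2.7, 2.7], [-0.3, 1.91], [-1.27, 1.3], [0.12, 2.57], [-1.44, 4.58], [0.2, 2.03], [-3.05, 3.05]. Speed limits (rad/s): [2.79, 2.79, 3.14, 3.14, 3.14, 3.14, 3.14].

### API

Orientations are given as a 3x3 rotation matrix whose columns are the frame's x, y, z axes.
In Python, from workcell import r, imaging, order gives the robot as it stands. The module is installed in compiled form; this text tells all that it offers.
- The arm moves only by the tool carry_out, never from a script. Its arguments are lists of equal length, an entry for each row: "dr": the turn, a rotation vector about the tool's x, y, z in rad, a list of three; "slide": the shift along the tool's x, y, z in cm, a list of three; "fingers": the closure, from -1 (fully open) to 1 (shut), so that 0 is half open. A call has 1 to 20 rows; each row shifts and turns the commanded pose from where the row before left it, along the tool's axes as they then stand; what a row does not reach is not made up. A row lasts 1/10 s, in which the tool goes at most 50 mm and 8.59 degrees, less where a joint would pass 70% of its speed; a pose out of reach is approached as far as the arm can. A call is refused whole if a number of a shift passes 5 or a number of a turn 0.15, either way. A call with a gripper value outside its range is refused whole. The fingers move at their own pace and stop on an object; "force" is the grip in N (left out, the last holds). Time passes only in rows, so rows that do not move let the fingers close. It gives the time, the measured TCP pose, the force, the opening and the grip force at its end, in the units of the state.
- r.sense(): the state, without advancing time (a new reading comes with each control period).
- imaging.camera(name): name is "side" or "top"; returns a dict with "pixels" (420x560x3 uint8, blue, green, red), "fovy" (degrees; the focal length in pixels is half the picture's height over the tangent of half this angle, whatever the lens; pixels are square), "cx", "cy" (the principal point, pixels), "R" (3x3) and "t" (3): a world point X has camera coordinates R X + t. Camera axes: x right, y down, z forward; pixel columns grow to the right and rows downward; lengths in m; the calibration is good to about 2 mm. A picture is of the moment at which its call begins. There is no depth.
- order.finish_job(): hands the job in; it is judged then, once.
The state is a dict: "time": time; "joint_positions": joint angles; "joint_velocities": joint speeds; "tau": joint torques, N m; "tcp_pos": TCP position; "orientation": TCP orientation; "ft_force": force on the tool from outside, world axes, zero at the start; "moment": the same for the moment, N m; "finger_gap": finger opening in m; "finger_force": force on a finger pad.
Only numpy, scipy, OpenCV 4.12 (cv2) and the standard library are available. Lean on these libraries where they do the work, as an engineer would, in place of code of your own. Each camera call takes 0.05 s, during which the arm holds its last target. There are 200 camera calls.

### The job

Get the samples ready for one-handed uncapping: take each sample tube out of the blue rack, feed it upright into an open collet of the tube clamp station, one tube to a collet, until it is fully home on its depth stop, and lock it by pressing that collet's lever fully down. When all the tubes are locked, push the empty rack across the table onto the green card, centred and square on it; slide it, do not lift it. Keep the tubes upright, leave the other things on the table where they are, and if the rack gets knocked, put it right.

Things in the scene. Friction and masses are not known exactly. Their poses are not given: they have to be found in the camera images.
- tube_1_center (a point): capped sample tube, upright, round, 30 mm in diameter, 115 mm tall in all, flat bevelled foot, whitish with a paper label; its top 16 mm is a blue cap 34 mm in diameter; 60 g. Point half-way up, 57.5 mm above the foot, z along the tube. Each tube starts in one of the rack's wells and sticks out 65 mm above the rack's top
- tube_2_center (a point): sample tube 2, same as tube 1; one of the four tubes may be absent
- tube_3_center (a point): sample tube 3, same as tube 1; one of the four tubes may be absent
- tube_4_center (a point): sample tube 4, same as tube 1; one of the four tubes may be absent
- station: grey tube clamp station fixed to the table, elsewhere each time: base 125 x 335 mm, four upright steel collets 66 mm in outer diameter, 78 mm tall, 80 mm apart along its y, numbers growing towards +y; levers on its -x side. Origin on the table, in the middle of the row of collet axes; z up. A lever that is down draws four jaws in, which grip a tube or keep one out
- stop_1 (a point): centre of the depth stop in collet 1, the brass face 24 mm above the table on which the foot of a fully home tube rests (the tube's middle is then 57.5 mm above this point). The collet's mouth is 54 mm above this point and tapers from 46 down to 35 mm in diameter; the bore is 32.5 mm or wider while the lever is up. Axes as the station's
- stop_2 (a point): depth stop of collet 2, same as in collet 1
- stop_3 (a point): depth stop of collet 3, same as in collet 1
- stop_4 (a point): depth stop of collet 4, same as in collet 1
- lever_1 (a joint): lever of collet 1, rad: 0 = level, fully down (closed); starts raised (open) at 0.65 to 0.95, stays where left. Hinge axis along the station's y, 45 mm to -x of the collet's axis, 36 mm above the stop. It points to -x, 86 mm long, 20 mm wide, 14 mm thick, outer 52 mm red. Takes about 6 N to press 45 mm out from the hinge; when down its upper face is 43 mm above the stop
- lever_1_grip (a point): point on the middle of the upper face of lever 1's red part, 60 mm from the hinge; moves with the lever
- lever_2 (a joint): lever of collet 2, same as lever 1
- lever_2_grip (a point): point on the middle of the upper face of lever 2's red part, 60 mm from the hinge; moves with the lever
- lever_3 (a joint): lever of collet 3, same as lever 1
- lever_3_grip (a point): point on the middle of the upper face of lever 3's red part, 60 mm from the hinge; moves with the lever
- lever_4 (a joint): lever of collet 4, same as lever 1
- lever_4_grip (a point): point on the middle of the upper face of lever 4's red part, 60 mm from the hinge; moves with the lever
- rack_center (a point): blue plastic rack, 144 by 144 mm and 56 mm tall, flat sides, 0.6 kg, loose, sliding on the table; this is its middle, half-way up (28 mm above its underside). x and y run along its sides. Four wells 34 mm wide lie at +-36 mm in x and y; their floors are 6 mm above the table
- rack: the same blue rack; origin in the centre of its underside
- card_center (a point): centre of the green laminated card, 210 by 210 mm, flat on the table and stuck to it (things slide over it freely); x and y along its edges
- gel_bottle_center (a point): bystander: white pump bottle with a blue band, 66 mm in diameter, 178 mm tall; point 75 mm above its foot
- wipes_tub_center (a point): bystander: white wipes tub with green lid, 84 mm in diameter, 160 mm tall; point half-way up
- tip_box_center (a point): bystander: low closed blue box 127 by 86 by 40 mm; point half-way up

How it is judged:
By the outcome, as a careful person would: the job done as asked, in the order asked, and still so for the second after the job is handed in, with the robot touching nothing.
Of tube_1, tube_2, tube_3, tube_4 only 3 to 4 are there at a start; the rules pass over those that are not, and their reading is None.
At some moment in a run one of rack may be knocked a few centimetres aside while the robot is not near it.
It also fails if it takes over 210 s, if anything falls off the work surface, if the arm or the gripper's body presses on something with over 40 N, if the wrist force passes 120 N, or if a joint passes its speed limit or range.

## Working session

There is one attempt and no reset: what is moved stays moved. The work goes in short steps, Python scripts to look and compute and a tool call to move; the robot and the scene stay as the last step left them, time stands still between calls to the robot, and variables do not carry over. Pictures are saved under pics/ and viewed, at most 14 in all, crops included, and the job is handed in when it is done.

Besides the shell and the picture viewer there is one more tool, called after ">>>" as name(argument=value, ...), one argument or row to a line, values as JSON. carry_out: Moves the arm, as the interface text tells. Its arguments: {"type":"object","properties":{"dr":{"type":"array","items":{"type":"array","items":{"type":"number"}}},"slide":{"type":"array","items":{"type":"array","items":{"type":"number"}}},"fingers":{"type":"array","items":{"type":"number"}},"force":{"type":"number"}},"required":["dr","slide","fingers"]}

```bash
mkdir -p pics; python3 - <<'E'
from workcell import r, imaging, order
import cv2,numpy as np
np.set_printoptions(precision=4,suppress=True)
for n in("top","side"):
    c=imaging.camera(n); cv2.imwrite(f"pics/{n}0.png",c["pixels"]); print(n,c["fovy"],c["cx"],c["cy"],c["R"],c["t"],-np.array(c["R"]).T@np.array(c["t"]), [k for k in c])
s=r.sense(); print(s)
E
```

```text
top 45.84884222188726 276.8281979900562 202.46523255768923 [[ 0.0063 -1.      0.0028]
 [-0.9956 -0.0065 -0.0935]
 [ 0.0935 -0.0022 -0.9956]] [0.0687 0.5372 1.6727] [0.3781 0.0758 1.7153] ['pixels', 'fovy', 'cx', 'cy', 'R', 't']
side 50.44308550318458 278.17566324143746 205.18809840928196 [[ 0.9388 -0.3445  0.0053]
 [-0.2634 -0.7273 -0.6338]
 [ 0.2222  0.5936 -0.7735]] [-0.4733  0.2443  1.1773] [ 0.247  -0.6842  1.068 ] ['pixels', 'fovy', 'cx', 'cy', 'R', 't']
{'time': 0.1, 'joint_positions': array([ 1.1953,  0.3116,  0.014 ,  1.5129, -0.0044,  1.3192, -0.0272]), 'joint_velocities': array([ 0.0003, -0.001 ,  0.0003, -0.0015, -0.001 ,  0.0019,  0.0015]), 'tau': array([  0.0005, -38.0854,   0.1463, -23.124 ,   0.0121,   0.0082,
        -0.    ]), 'tcp_pos': array([ 0.18  , -0.5191,  0.2493]), 'orientation': array([[ 0.9448,  0.3277, -0.0008],
       [ 0.3277, -0.9448,  0.002 ],
       [-0.0001, -0.0021, -1.    ]]), 'ft_force': array([ 0.5376,  0.0296, -1.2059]), 'moment': array([ 0.0091, -0.0294, -0.0049]), 'finger_force': 0.0, 'finger_gap': 0.08572949132856533}
```

View pics/top0.png

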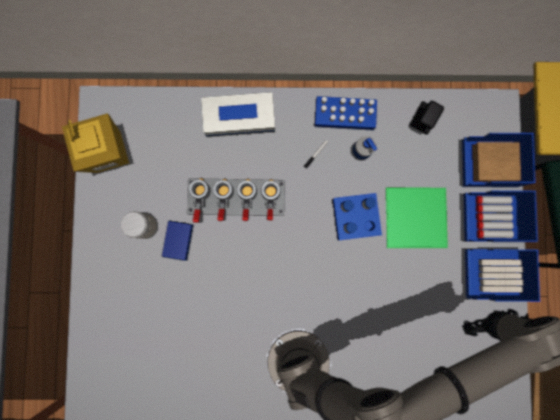

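View pics/side0.png

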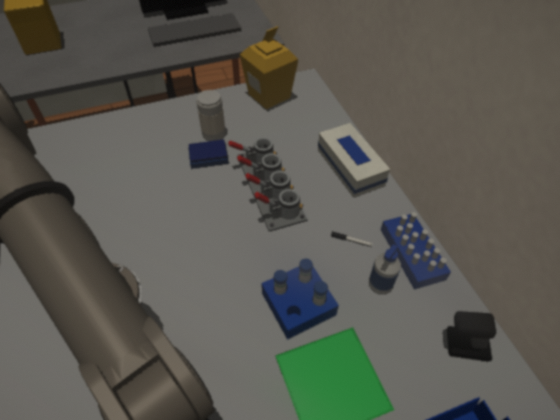

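The top view shows the station at about (236,197) with red levers pointing down (robot side), the rack at (358,217), the card at (417,217), the bottle at (364,147), the tub at (137,224) and the tip box at (178,240). The side view shows three tubes at (281,280), (306,270) and (320,291), with an empty well at (293,311).

```bash
cat > h.py <<'E'
from workcell import r, imaging, order
import cv2,numpy as np
np.set_printoptions(precision=4,suppress=True)
def cam(n):
    c=imaging.camera(n); c["R"]=np.array(c["R"]);c["t"]=np.array(c["t"]);c["f"]=210/np.tan(np.radians(c["fovy"]/2));c["hsv"]=cv2.cvtColor(c["pixels"],cv2.COLOR_BGR2HSV);return c
def ray(c,u,v):
    d=c["R"].T@np.array([(u-c["cx"])/c["f"],(v-c["cy"])/c["f"],1]);return -c["R"].T@c["t"],d/np.linalg.norm(d)
def onz(c,u,v,z):
    o,d=ray(c,u,v);return o+d*(z-o[2])/d[2]
def proj(c,X):
    p=c["R"]@np.array(X)+c["t"];return c["f"]*p[:2]/p[2]+[c["cx"],c["cy"]]
def cross(a,b): # two (cam,u,v) -> point, miss
    (o,d),(p,e)=ray(*a),ray(*b)
    s=np.linalg.lstsq(np.c_[d,-e],p-o,rcond=None)[0];x,y=o+s[0]*d,p+s[1]*e
    return (x+y)/2,np.linalg.norm(x-y)
def blobs(m,mn=5):
    n,_,st,ce=cv2.connectedComponentsWithStats(m.astype(np.uint8));return [(ce[i],st[i,4],st[i,:4]) for i in range(1,n) if st[i,4]>=mn]
E
python3 - <<'E'
from h import *
t,s=cam("top"),cam("side")
a=cv2.resize(t["pixels"][165:255,180:450],None,fx=2.9,fy=2.9,interpolation=cv2.INTER_CUBIC)
b=cv2.resize(s["pixels"][130:335,220:350],None,fx=2.9,fy=2.9,interpolation=cv2.INTER_CUBIC)
out=np.zeros((600,800,3),np.uint8);out[:261,:783]=a
q=s["pixels"][130:230,225:315];out[261:600,0:305]=cv2.resize(q,(305,339),interpolation=cv2.INTER_CUBIC)
q=s["pixels"][255:335,255:345];out[261:600,310:691]=cv2.resize(q,(381,339),interpolation=cv2.INTER_CUBIC)
cv2.imwrite("pics/z0.png",out)
for n,c in(("top",t),("side",s)):
    h=c["hsv"]
    g=(h[...,0]>50)&(h[...,0]<75)&(h[...,1]>150)
    rd=((h[...,0]<8)|(h[...,0]>172))&(h[...,1]>150)&(h[...,2]>60)
    y=(h[...,0]>10)&(h[...,0]<28)&(h[...,1]>90)&(h[...,2]>80)
    for nm,m in(("g",g),("r",rd),("y",y)):
        for b in blobs(m,8): print(n,nm,b[0],b[1],b[2])
E
```

```text
top g [422.4452 213.7326] 2408 [387 188  59  59]
top g [400.875 229.125] 8 [400 226   3   7]
top g [404.2727 242.8182] 11 [402 240   5   7]
top r [479.4426 216.5792] 183 [477 196   6  42]
top r [220.75   214.1786] 56 [218 209   6  11]
top r [245.125  214.6042] 48 [243 209   5  11]
top r [269.55 214.25] 40 [268 209   4  11]
top r [196.4194 215.4355] 62 [194 210   6  12]
top y [229.2179 105.81  ] 11191 [  0  61 560 111]
top y [498.4711 161.2273] 1575 [477 143  44  38]
top y [199.0714 189.5857] 70 [195 185   9  10]
top y [222.9324 190.0135] 74 [218 186  10   9]
top y [246.525  190.3125] 80 [242 186  10  10]
top y [270.3529 190.5294] 85 [265 186  11  10]
top y [548.2676 258.0704] 142 [540 253  17  10]
top y [547.3055 295.0426] 1103 [528 268  32  51]
top y [536.4201 397.4861] 288 [533 372   7  48]
top y [ 24.2462 407.6372] 780 [  3 399  52  21]
top y [ 58.2411 413.4464] 112 [ 49 406  16  14]
side g [335.5383 378.7935] 6567 [277 329 115  91]
side r [235.1026 144.6923] 39 [229 142  13   7]
side r [243.64 159.7 ] 50 [238 156  12   9]
side r [252.1923 177.75  ] 52 [246 174  13   8]
side r [261.0536 196.6607] 56 [255 193  13   9]
side y [20.9118  4.0176] 340 [ 4  0 39 11]
side y [272.5789  27.9474] 19 [267  26  11   5]
side y [267.8787  55.1231] 1162 [241  40  57  34]
side y [241.1667  72.3333] 78 [239  59   7  24]
side y [214.4659  75.1211] 908 [195  60  39  31]
side y [180.7232  72.3571] 112 [171  68  20   9]
side y [ 87.684  110.1173] 307 [ 46 100  83  21]
```

View pics/z0.png

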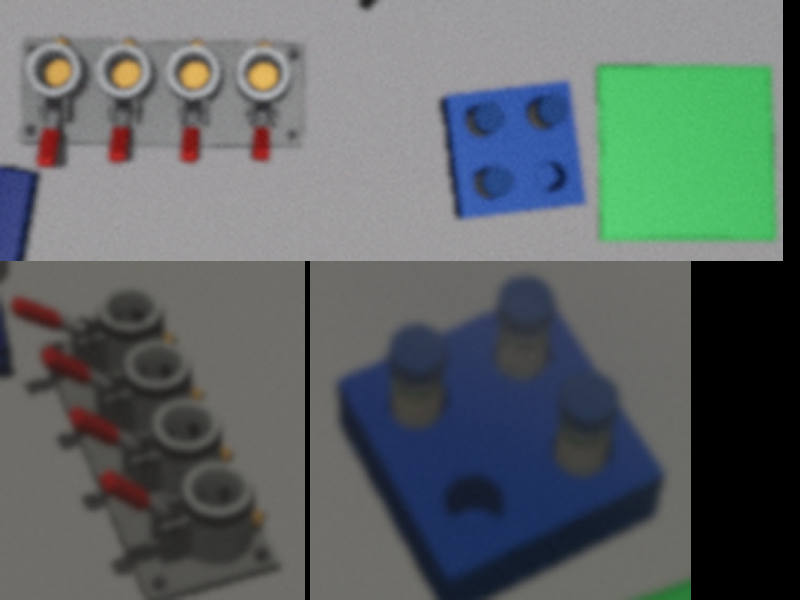

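```bash
cat > m.py <<'E'
from h import *
def rims(c,box,thr,k=6):
    x,y,w,hh=box;g=cv2.cvtColor(c["pixels"],cv2.COLOR_BGR2GRAY)[y:y+hh,x:x+w]
    g=cv2.resize(g,None,fx=k,fy=k,interpolation=cv2.INTER_CUBIC)
    cs,_=cv2.findContours((g>thr).astype(np.uint8),cv2.RETR_EXTERNAL,cv2.CHAIN_APPROX_NONE)
    out=[]
    for q in cs:
        if len(q)<60: continue
        bx=cv2.boundingRect(q)
        if bx[0]<=0 or bx[1]<=0 or bx[0]+bx[2]>=g.shape[1] or bx[1]+bx[3]>=g.shape[0]: continue
        e=cv2.fitEllipse(cv2.convexHull(q));out.append(((e[0][0]+.5)/k-.5+x,(e[0][1]+.5)/k-.5+y,e[1][0]/k,e[1][1]/k))
    return sorted(out)
def rack(c=None):
    """pose of the rack's top face (z=.056) from the top camera; c: centre, yaw"""
    c=c or cam("top");h=c["hsv"]
    m=((h[...,0]>105)&(h[...,0]<125)&(h[...,1]>120)&(h[...,2]>95)).astype(np.uint8)
    m[:,:300]=0;m[:140]=0;m[:,455:]=0;m[300:]=0
    m=cv2.morphologyEx(m,cv2.MORPH_CLOSE,np.ones((3,3)))
    cs,_=cv2.findContours(m,cv2.RETR_EXTERNAL,cv2.CHAIN_APPROX_NONE);q=max(cs,key=cv2.contourArea)
    P=np.array([onz(c,*p,.056)[:2] for p in q[:,0]],np.float32)
    R=cv2.minAreaRect(P);a=np.radians(R[2]);a=(a+np.pi/4)%(np.pi/2)-np.pi/4
    return np.array(R[0]),np.array(R[1]),a
def card(c):
    h=c["hsv"];g=((h[...,0]>50)&(h[...,0]<75)&(h[...,1]>130)).astype(np.uint8)
    cs,_=cv2.findContours(g,cv2.RETR_EXTERNAL,cv2.CHAIN_APPROX_NONE);q=max(cs,key=cv2.contourArea)
    R=cv2.minAreaRect(np.array([onz(c,*p,0)[:2] for p in q[:,0]],np.float32));a=np.radians(R[2]);a=(a+np.pi/4)%(np.pi/2)-np.pi/4
    return np.array(R[0]),np.array(R[1]),a
E
python3 - <<'E'
from m import *
t,s=cam("top"),cam("side")
g=cv2.cvtColor(t["pixels"],cv2.COLOR_BGR2GRAY);print(g[189,186:214],g[200,186:214])
gs=cv2.cvtColor(s["pixels"],cv2.COLOR_BGR2GRAY);print(gs[198,270:310])
for thr in(140,150,160): print(thr,np.array(rims(t,(184,176,104,42),thr)))
for thr in(85,95,105): print(thr,np.array(rims(s,(225,130,90,90),thr)))
print(rack(t),card(t))
for p in((347,206),(365,204),(349,228),(340,215),(370,229)):print(p,t["hsv"][p[1],p[0]])
for p in((281,275),(306,263),(321,285),(300,290)):print(p,s["hsv"][p[1],p[0]])
E
```

```text
[145 135 135 151 158 130  94  74  71  96 131 161 170 171 172 171 168 159
 145 152 155 124  79  69  90 114 131 148] [151 141 126 130 125 128 123 119 109  85  64  48  47  50  49  68  88  82
  72  89 114 128 131 130 129 132 130 129]
[ 60  61  63  61  59  58  56  57  63  78  90  83  66  53  50  50  53  54
  52  47  41  38  44  52  57  64  75  88  90  88  95 105 108 109 109 110
 110 110 110 109]
140 [[197.4672 188.2092  17.9363  18.3996]
 [221.6214 188.5193  18.1737  18.7074]
 [245.7678 188.7758  18.2449  18.7846]
 [258.0576 208.4442   1.3907   5.6739]
 [270.1914 189.0869  18.6404  18.9987]
 [280.1039 202.8854   3.156    4.0031]]
150 [[197.5624 188.3417  17.098   17.539 ]
 [199.9605 189.6696   6.7302   7.4811]
 [221.7555 188.5773  17.5128  17.8709]
 [245.8965 188.9106  17.5586  17.9154]
 [270.1898 189.304   17.8364  18.1824]]
160 [[199.8048 189.583    5.6852   6.7528]
 [223.429  190.2147   6.67     7.6439]
 [224.1163 191.8788   9.0332  12.9255]
 [244.2157 186.0204   9.9334  14.6177]
 [246.8298 190.5733   7.1847   7.9469]
 [248.2516 191.3094  10.7328  13.0131]
 [269.9977 186.9957  12.2658  15.7356]
 [270.3573 190.985    7.6269   8.1454]
 [270.5259 190.1516  15.7897  16.6446]]
85 [[264.2977 160.0993   4.1492   7.4337]
 [274.5888 177.5066   8.6901  10.4437]]
95 []
105 []
(array([ 0.4896, -0.1956]), array([0.1398, 0.1449]), np.float64(0.12527090319861045)) (array([ 0.4923, -0.4107]), array([0.2012, 0.204 ]), np.float64(0.006315483667149291))
(347, 206) [110 181 134]
(365, 204) [110 119  71]
(349, 228) [109 178 136]
(340, 215) [110 173 171]
(370, 229) [112 179 100]
(281, 275) [110 108  80]
(306, 263) [111  98  81]
(321, 285) [110 108  80]
(300, 290) [112 157  94]
```

```bash
python3 - <<'E'
from m import *
t,s=cam("top"),cam("side")
rt=[q for q in rims(t,(184,176,104,42),140) if q[2]>12]
P=np.array([onz(t,q[0],q[1],.078) for q in rt]);print(P)
sr=[(263.1,144.7),(271,160.7),(279.9,178.1),(289,197.6)]
for q,u in zip(rt,sr): print("proj side",proj(s,onz(t,q[0],q[1],.078)),u,cross((t,q[0],q[1]),(s,)+u))
print("brass",[onz(t,u,v,.024)[:2] for u,v in((199.07,189.59),(222.93,190.01),(246.5,190.3),(270.35,190.5))])
d=P[-1]-P[0];print("len",np.linalg.norm(d),"mid",P.mean(0),"yaw of +y",np.arctan2(-(P[0]-P[-1])[0],(P[0]-P[-1])[1]))
h=s["hsv"];m=(h[...,0]>103)&(h[...,0]<118)&(h[...,1]<130)&(h[...,1]>70)
m[:255]=0;m[335:]=0;m[:,:255]=0;m[:,345:]=0
for b in blobs(m,12):print(b)
c,_,a=rack(t)
R=np.array([[np.cos(a),-np.sin(a)],[np.sin(a),np.cos(a)]])
for x in(-.036,.036):
  for y in(-.036,.036):
    w=c+R@[x,y];print(x,y,w,"capmid side",proj(s,[*w,.113]),"captop top",proj(t,[*w,.121]))
tt=t["hsv"][195:240,335:385]
print(tt[5:20,5:20,2]);
E
```

```text
[[0.5775 0.3359 0.078 ]
 [0.5771 0.2559 0.078 ]
 [0.5768 0.1756 0.078 ]
 [0.5763 0.0942 0.078 ]]
proj side [263.8371 142.9946] (263.1, 144.7) (array([0.577 , 0.3376, 0.0695]), np.float64(0.003127288036237186))
proj side [272.0332 159.4788] (271, 160.7) (array([0.5759, 0.2569, 0.0724]), np.float64(0.0037355762970443865))
proj side [280.8627 177.1715] (279.9, 178.1) (array([0.5757, 0.1763, 0.074 ]), np.float64(0.0032722372741270755))
proj side [290.4034 196.4551] (289, 197.6) (array([0.5747, 0.0949, 0.0733]), np.float64(0.004516596559980006))
brass [array([0.5795, 0.339 ]), array([0.5786, 0.2572]), array([0.5781, 0.1764]), array([0.5779, 0.0946])]
len 0.24163290682791014 mid [0.5769 0.2154 0.078 ] yaw of +y -0.004872662143933304
(array([305.1904, 283.974 ]), np.int32(809), array([262, 259,  76,  76], dtype=int32))
(array([272.3165, 308.7342]), np.int32(79), array([263, 288,  24,  47], dtype=int32))
-0.036 -0.036 [ 0.4584 -0.2358] capmid side [294.66   299.8878] captop top [372.5808 224.5909]
-0.036 0.036 [ 0.4493 -0.1644] capmid side [280.5262 276.1579] captop top [350.3818 227.2745]
0
[... 431 characters left out ...]
0 166]
 [122  83  70  85 110 127 137 133 133 132 134 136 137 144 158]
 [121  86  68  91 115 128 135 133 135 133 133 132 135 140 156]
 [122  82  71  83 114 124 131 132 131 132 131 133 135 140 155]
 [128  91  72  76 103 125 131 131 133 128 132 131 135 142 159]
 [140 103  75  69  86 108 124 131 134 134 133 136 143 154 166]
 [150 123  88  71  73  92 106 116 124 128 131 146 155 163 165]
 [164 143 115  85  74  75  85  94 112 128 142 152 164 172 167]
 [171 160 142 124 108  95  98 106 128 144 156 163 169 169 164]
 [172 169 164 154 143 138 139 144 153 163 170 171 167 172 169]
 [172 173 170 167 165 160 161 164 169 169 174 171 171 172 171]
 [176 172 173 174 173 175 171 170 173 173 171 169 170 171 170]]
```

>>> carry_out(
  dr=[
    [0, 0, 0.105],
    [0, 0, 0.104],
    [0, 0, 0],
    [0, 0, 0],
    [0, 0, 0],
    [0, 0, 0],
    [0, 0, 0],
    [0, 0, 0],
    [0, 0, 0],
    [0, 0, 0],
    [0, 0, 0],
    [0, 0, 0],
    [0, 0, 0],
    [0, 0, 0],
  ],
  slide=[
    [0, 0, 0],
    [0, 0, 0],
    [3.11, -3.2, 0],
    [3.11, -3.2, 0],
    [3.11, -3.2, 0],
    [3.11, -3.2, 0],
    [3.11, -3.2, 0],
    [3.11, -3.2, 0],
    [3.11, -3.2, 0],
    [3.11, -3.2, 0],
    [3.11, -3.2, 0],
    [3.11, -3.2, 0],
    [0, 0, 0],
    [0, 0, 0],
  ],
  fingers=[-0.41, -0.41, -0.41, -0.41, -0.41, -0.41, -0.41, -0.41, -0.41, -0.41, -0.41, -0.41, -0.41, -0.41],
  force=30,
)

```text
time: 1.8
tcp_pos: [0.4494, -0.1623, 0.2503]
orientation: [[0.992, 0.128, -0.0], [0.128, -0.992, -0.0], [-0.0, 0.0, -1.0]]
ft_force: [0.1, -0.2, -0.3]
finger_gap: 0.0604
finger_force: 0.0
```

```bash
cat >> h.py <<'E'
def to(p,yaw):
    """print turn (tool z), then slide (cm) in the turned frame, to reach p with tool x at world yaw, pointing down"""
    s=r.sense();O=np.array(s["orientation"]);G=np.array([[np.cos(yaw),np.sin(yaw),0],[np.sin(yaw),-np.cos(yaw),0],[0,0,-1]])
    print("t",s["time"],"tcp",s["tcp_pos"],"gap",round(s["finger_gap"],4),"F",s["ft_force"],"turn",cv2.Rodrigues(O.T@G)[0].ravel(),"slide",100*G.T@(np.array(p)-s["tcp_pos"]))
E
python3 -c "
from h import *
to([.449,-.164,.085],.125)
c=cam('side');cv2.imwrite('pics/s1.png',cv2.resize(c['pixels'][150:350,200:400],(600,600),interpolation=cv2.INTER_CUBIC))"
```

```text
t 1.8 tcp [ 0.4494 -0.1623  0.2503] gap 0.0604 F [ 0.1356 -0.1625 -0.2634] turn [0.0002 0.0002 0.0033] slide [-0.064   0.1591 16.5298]
```

View pics/s1.png

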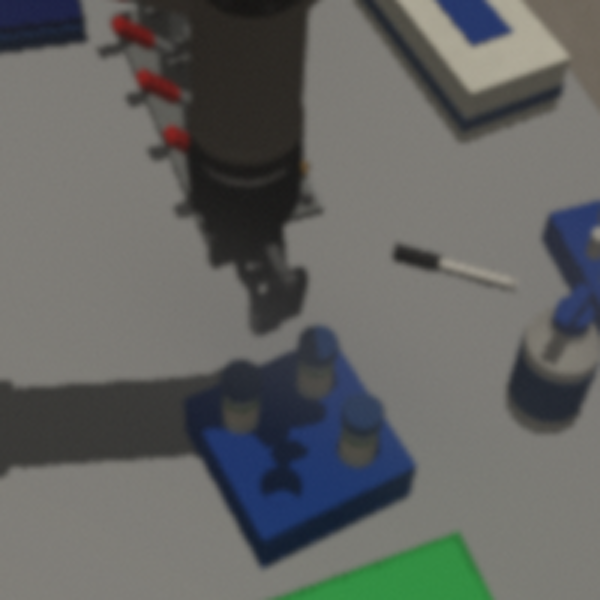

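The picture shows the fingers above the near-left tube at about (240,380), with nothing in the way below.

>>> carry_out(
  dr=[
    [0, 0, 0],
    [0, 0, 0],
    [0, 0, 0],
    [0, 0, 0],
    [0, 0, 0],
    [0, 0, 0],
    [0, 0, 0],
    [0, 0, 0],
    [0, 0, 0],
    [0, 0, 0],
    [0, 0, 0],
    [0, 0, 0],
    [0, 0, 0],
    [0, 0, 0],
    [0, 0, 0],
    [0, 0, 0],
  ],
  slide=[
    [0, 0.15, 2],
    [0, 0, 2],
    [0, 0, 2],
    [0, 0, 2],
    [0, 0, 2],
    [0, 0, 2],
    [0, 0, 2],
    [0, 0, 1.5],
    [0, 0, 1],
    [0, 0, 0],
    [0, 0, 0],
    [0, 0, 0],
    [0, 0, 0],
    [0, 0, 0],
    [0, 0, 0],
    [0, 0, 0],
  ],
  fingers=[-0.41, -0.41, -0.41, -0.41, -0.41, -0.41, -0.41, -0.41, -0.41, -0.41, 0.3, 0.5, 0.5, 0.5, 0.5, 0.5],
)

```text
time: 3.45
tcp_pos: [0.4499, -0.1653, 0.0862]
orientation: [[0.992, 0.125, 0.002], [0.125, -0.992, -0.001], [0.002, 0.001, -1.0]]
ft_force: [-1.2, 0.4, 6.6]
finger_gap: 0.0297
finger_force: 29.1
```

>>> carry_out(
  dr=[
    [0, 0, 0],
    [0, 0, 0],
    [0, 0, 0],
    [0, 0, 0],
    [0, 0, 0],
    [0, 0, 0],
    [0, 0, 0],
    [0, 0, 0],
    [0, 0, 0],
    [0, 0, 0],
    [0, 0, 0],
    [0, 0, 0],
    [0, 0, 0],
  ],
  slide=[
    [0, 0, -0.5],
    [0, 0, -1],
    [0, 0, -1],
    [0, 0, -1],
    [0, 0, -1.5],
    [0, 0, -2],
    [0, 0, -2],
    [0, 0, -2.5],
    [0, 0, -2.5],
    [0, 0, -2.5],
    [0, 0, -2.5],
    [0, 0, -1],
    [0, 0, 0],
  ],
  fingers=[0.5, 0.5, 0.5, 0.5, 0.5, 0.5, 0.5, 0.5, 0.5, 0.5, 0.5, 0.5, 0.5],
)

```text
time: 4.75
tcp_pos: [0.45, -0.165, 0.287]
orientation: [[0.992, 0.125, 0.004], [0.125, -0.992, -0.001], [0.003, 0.002, -1.0]]
ft_force: [-0.3, 1.2, -1.3]
finger_gap: 0.0297
finger_force: 29.8
```

```bash
python3 -c "
from m import *
to([.577,.1755,.285],0)
print(rack())"
```

```text
t 4.75 tcp [ 0.45  -0.165  0.287] gap 0.0297 F [-0.3325  1.1904 -1.2707] turn [ 0.0016 -0.0035  0.125 ] slide [ 12.6974 -34.0513   0.203 ]
(array([ 0.5319, -0.1868]), array([0.0537, 0.1358]), np.float64(0.12411728007103706))
```

>>> carry_out(
  dr=[
    [0, 0, 0.063],
    [0, -0.003, 0.062],
    [0, 0, 0],
    [0, 0, 0],
    [0, 0, 0],
    [0, 0, 0],
    [0, 0, 0],
    [0, 0, 0],
    [0, 0, 0],
    [0, 0, 0],
    [0, 0, 0],
    [0, 0, 0],
    [0, 0, 0],
    [0, 0, 0],
    [0, 0, 0],
    [0, 0, 0],
    [0, 0, 0],
  ],
  slide=[
    [0, 0, 0],
    [0, 0, 0],
    [0.5, -1.4, 0],
    [1, -2.8, 0],
    [1.1, -2.8, 0],
    [1.1, -2.8, 0],
    [1.1, -2.8, 0],
    [1.1, -2.8, 0],
    [1.1, -2.8, 0],
    [1.1, -2.8, 0],
    [1.1, -2.8, 0],
    [1.1, -2.8, 0],
    [1.1, -2.8, 0],
    [1.1, -2.8, 0],
    [0.3, -1.85, 0.2],
    [0, 0, 0],
    [0, 0, 0],
  ],
  fingers=[0.5, 0.5, 0.5, 0.5, 0.5, 0.5, 0.5, 0.5, 0.5, 0.5, 0.5, 0.5, 0.5, 0.5, 0.5, 0.5, 0.5],
)

```text
time: 6.5
tcp_pos: [0.5764, 0.1749, 0.2811]
orientation: [[1.0, 0.001, -0.006], [0.001, -1.0, -0.002], [-0.006, 0.002, -1.0]]
ft_force: [0.9, -0.7, -0.4]
finger_gap: 0.0297
finger_force: 29.9
```

```bash
python3 -c "
from m import *
to([.577,.1756,.200],0)
c=cam('top');print(rack(c))
s=cam('side');cv2.imwrite('pics/s2.png',np.hstack([cv2.resize(s['pixels'][60:260,200:330],(390,600),interpolation=cv2.INTER_CUBIC),cv2.resize(c['pixels'][140:260,180:260],(400,600),interpolation=cv2.INTER_CUBIC)]))"
```

```text
t 6.5 tcp [0.5764 0.1749 0.2811] gap 0.0297 F [ 0.9212 -0.6836 -0.3589] turn [0.0021 0.0063 0.0005] slide [ 0.0574 -0.0727  8.1085]
(array([ 0.4896, -0.1957]), array([0.1398, 0.1449]), np.float64(0.12527090319861045))
```

View pics/s2.png

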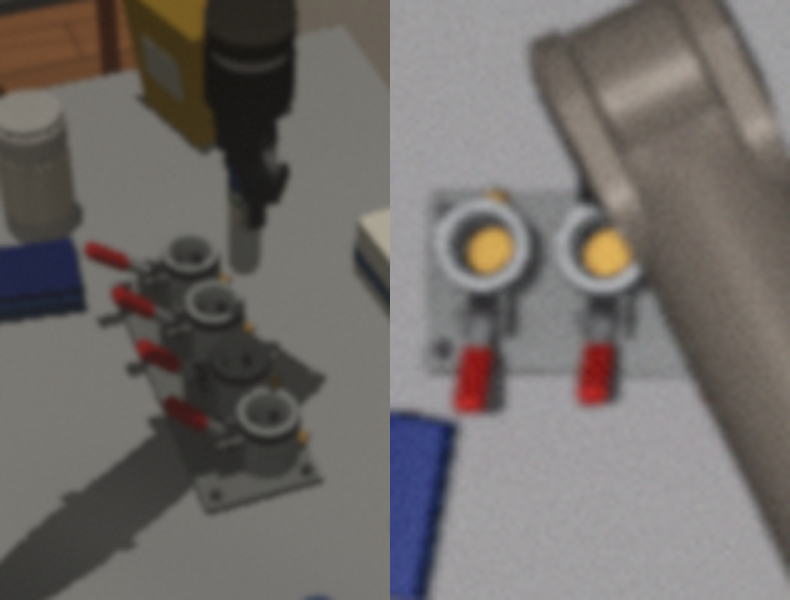

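```bash
python3 -c "
from m import *
s=cam('side');print(proj(s,[.5764,.1749,.202]),proj(s,[.5764,.1749,.232]))
g=cv2.cvtColor(s['pixels'],cv2.COLOR_BGR2GRAY)
for v in(138,140,142,144,146,148,150,152):print(v,g[v,270:292])"
```

```text
[281.2546 147.2728] [281.3702 139.287 ]
138 [118 119 119 119 118 110  92  73  66  66  65  66  64  64  65  68  81  98
 114 119 119 119]
140 [112 116 117 119 116 107  91  74  66  65  66  66  67  66  66  68  81  98
 114 118 119 119]
142 [ 99 110 115 116 115 105  87  70  67  66  66  66  66  66  67  69  83 101
 114 117 120 120]
144 [ 92 102 102 105 109 105  86  71  67  66  65  66  66  67  66  70  86 104
 116 119 119 120]
146 [ 95  88  80  92 106 105  88  72  67  66  66  67  66  66  66  72  86 105
 116 119 120 120]
148 [ 69  56  59  85 108 111 100  82  71  67  66  67  66  66  70  79  96 111
 118 119 120 120]
150 [ 39  43  57  81 103 112 112 105  92  83  77  76  76  80  90 103 112 118
 119 120 121 119]
152 [ 60  65  70  85  98 102 101 107 114 113 111 111 112 112 116 118 119 119
 119 119 119 119]
```

>>> carry_out(
  dr=[
    [0.002, 0.006, 0],
    [0, 0, 0],
    [0, 0, 0],
    [0, 0, 0],
    [0, 0, 0],
    [0, 0, 0],
    [0, 0, 0],
    [0, 0, 0],
    [0, 0, 0],
    [0, 0, 0],
    [0, 0, 0],
    [0, 0, 0],
    [0, 0, 0],
    [0, 0, 0],
  ],
  slide=[
    [0.05, -0.07, 1],
    [0, 0, 2],
    [0, 0, 2.5],
    [0, 0, 2.5],
    [0, 0, 2],
    [0, 0, 1],
    [0, 0, 0.5],
    [0, 0, 0.5],
    [0, 0, 0.5],
    [0, 0, 0.5],
    [0, 0, 0.5],
    [0, 0, 0.5],
    [0, 0, 0.5],
    [0, 0, 0],
  ],
  fingers=[0.5, 0.5, 0.5, 0.5, 0.5, 0.5, 0.5, 0.5, 0.5, 0.5, 0.5, 0.5, 0.5, 0.5],
)

```text
time: 8.05
tcp_pos: [0.5774, 0.1762, 0.1368]
orientation: [[1.0, -0.0, 0.001], [-0.0, -1.0, 0.001], [0.001, -0.001, -1.0]]
ft_force: [-0.8, 0.2, -0.1]
finger_gap: 0.03
finger_force: 29.9
```

>>> carry_out(
  dr=[
    [0, 0, 0],
    [0, 0, 0],
    [0, 0, 0],
    [0, 0, 0],
    [0, 0, 0],
    [0, 0, 0],
    [0, 0, 0],
    [0, 0, 0],
    [0, 0, 0],
  ],
  slide=[
    [0, 0, 0.5],
    [0, 0, 0.5],
    [0, 0, 0.5],
    [0, 0, 0.5],
    [0, 0, 0.5],
    [0, 0, 0.4],
    [0, 0, 0.4],
    [0, 0, 0.2],
    [0, 0, 0],
  ],
  fingers=[0.5, 0.5, 0.5, 0.5, 0.5, 0.5, 0.5, 0.5, 0.5],
)

```text
time: 8.95
tcp_pos: [0.5785, 0.1771, 0.1043]
orientation: [[1.0, 0.0, 0.004], [0.0, -1.0, 0.002], [0.004, -0.002, -1.0]]
ft_force: [-2.9, 1.1, 5.8]
finger_gap: 0.0296
finger_force: 29.4
```

>>> carry_out(
  dr=[
    [0, 0, 0],
    [0, 0, 0],
    [0, 0, 0],
    [0, 0, 0],
    [0, 0, 0],
    [0, 0, 0],
    [0, 0, 0],
  ],
  slide=[
    [0, 0, 0.2],
    [0, 0, 0.2],
    [0, 0, 0],
    [0, 0, -0.3],
    [0, 0, 0],
    [0, 0, 0],
    [0, 0, 0],
  ],
  fingers=[0.5, 0.5, 0.5, 0.5, -0.3, -0.3, -0.3],
)

```text
time: 9.65
tcp_pos: [0.5782, 0.1759, 0.1012]
orientation: [[1.0, -0.001, 0.002], [-0.001, -1.0, 0.001], [0.002, -0.001, -1.0]]
ft_force: [-0.3, 0.2, -0.9]
finger_gap: 0.0559
finger_force: 0.0
```

>>> carry_out(
  dr=[
    [0, 0, 0],
    [0, 0, 0],
    [0, 0, 0],
    [0, 0, 0],
    [0, 0, 0],
    [0, 0, 0],
    [0, 0, 0],
    [0, 0, 0],
    [0, 0, 0],
    [0, 0, 0],
    [0, 0, 0],
  ],
  slide=[
    [0, 0, -1],
    [0, 0, -2],
    [0, 0, -3],
    [0, 0, -3],
    [0, 0, -3],
    [-3, 0, 0],
    [-3, 0, 0],
    [-3, 0, 0],
    [0, 0, 1.5],
    [0, 0, 1.5],
    [0, 0, 1],
  ],
  fingers=[-0.3, -0.3, -0.3, -0.3, 1, 1, 1, 1, 1, 1, 1],
)

```text
time: 10.75
tcp_pos: [0.4876, 0.1762, 0.1813]
orientation: [[1.0, -0.0, 0.003], [-0.0, -1.0, 0.001], [0.003, -0.001, -1.0]]
ft_force: [-0.1, -0.2, 0.3]
finger_gap: -0.0001
finger_force: 0.0
```

```bash
python3 -c "
from m import *
to([.487,.1765,.086],0)
c=cam('top');print(rack(c))
s=cam('side');cv2.imwrite('pics/s3.png',np.hstack([cv2.resize(s['pixels'][60:260,200:330],(390,600),interpolation=cv2.INTER_CUBIC),cv2.resize(c['pixels'][140:260,180:260],(400,600),interpolation=cv2.INTER_CUBIC)]))"
```

```text
t 10.75 tcp [0.4876 0.1762 0.1813] gap -0.0001 F [-0.1246 -0.2401  0.2822] turn [-0.0014 -0.003  -0.0001] slide [-0.0618 -0.0296  9.5303]
(array([ 0.4896, -0.1956]), array([0.1398, 0.1449]), np.float64(0.12527090319861045))
```

View pics/s3.png

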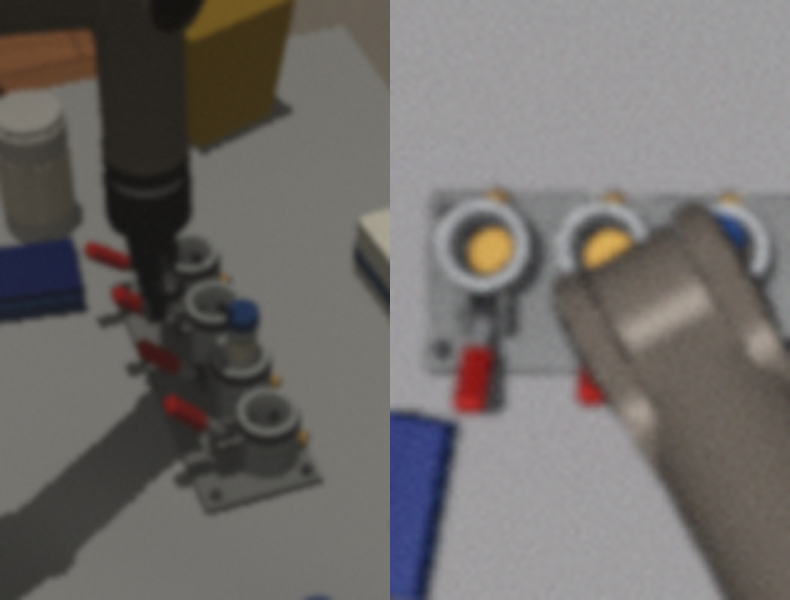

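The tube stands upright in collet 2, its cap at (243,315). The shut fingertips are above lever 2. I'll press it now.

>>> carry_out(
  dr=[
    [0, 0, 0],
    [0, 0, 0],
    [0, 0, 0],
    [0, 0, 0],
    [0, 0, 0],
    [0, 0, 0],
    [0, 0, 0],
    [0, 0, 0],
    [0, 0, 0],
    [0, 0, 0],
    [0, 0, 0],
    [0, 0, 0],
    [0, 0, 0],
  ],
  slide=[
    [0, 0, 1],
    [0, 0, 1],
    [0, 0, 1],
    [0, 0, 1],
    [0, 0, 1],
    [0, 0, 1],
    [0, 0, 1],
    [0, 0, 1],
    [0, 0, 0.7],
    [0, 0, 0.6],
    [0, 0, 0.6],
    [0, 0, 0.4],
    [0, 0, 0],
  ],
  fingers=[1, 1, 1, 1, 1, 1, 1, 1, 1, 1, 1, 1, 1],
)

```text
time: 12.15
tcp_pos: [0.4856, 0.1773, 0.0855]
orientation: [[1.0, 0.001, -0.001], [0.001, -1.0, -0.002], [-0.001, 0.002, -1.0]]
ft_force: [-19.8, -7.3, 53.1]
finger_gap: 0.0002
finger_force: 26.6
```

>>> carry_out(
  dr=[
    [0, 0, 0],
    [0, 0, 0],
    [0, 0, 0],
    [0, 0, 0],
    [0, 0, 0],
    [0, 0, 0],
    [0, 0, -0.063],
    [0, 0, -0.062],
    [0, 0, 0],
    [0, 0, 0],
  ],
  slide=[
    [0, 0, -0.5],
    [0, 0, -1],
    [0, 0, -3],
    [0, 0, -4],
    [0, 0, -4],
    [0, 0, -4],
    [0, 2, 0],
    [0, 2, 0],
    [0, 3, 0],
    [0, 0, 0],
  ],
  fingers=[1, 1, 1, 1, 1, 1, 1, -0.41, -0.41, -0.41],
)

```text
time: 13.15
tcp_pos: [0.4935, 0.1006, 0.2423]
orientation: [[0.993, 0.116, 0.002], [0.116, -0.993, -0.002], [0.001, 0.003, -1.0]]
ft_force: [0.8, -0.1, 0.2]
finger_gap: 0.0432
finger_force: 0.0
```

```bash
python3 -c "
from m import *
to([.521,-.155,.25],.125)
s=cam('side');cv2.imwrite('pics/s4.png',cv2.resize(s['pixels'][100:240,220:330],(550,700)[:2],interpolation=cv2.INTER_CUBIC)[:600])"
```

```text
t 13.15 tcp [0.4935 0.1006 0.2423] gap 0.0432 F [ 0.774  -0.0551  0.2366] turn [ 0.0026 -0.0013 -0.0088] slide [-0.4615 25.7074 -0.7716]
```

View pics/s4.png

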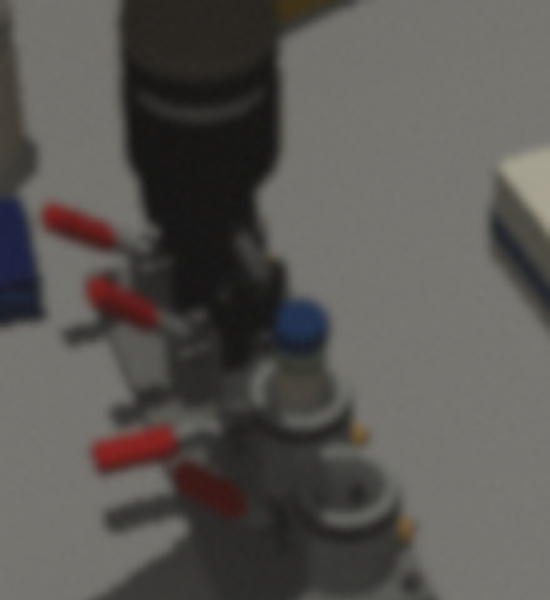

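Lever 2 lies level at (135,447), and the tube in collet 2 is upright. Next is the second tube.

>>> carry_out(
  dr=[
    [0, 0, 0],
    [0, 0, 0],
    [0, 0, 0],
    [0, 0, 0],
    [0, 0, 0],
    [0, 0, 0],
    [0, 0, 0],
    [0, 0, 0],
    [0, 0, 0],
    [0, 0, 0],
  ],
  slide=[
    [-0.46, 1.7, -0.75],
    [0, 3, 0],
    [0, 3, 0],
    [0, 3, 0],
    [0, 3, 0],
    [0, 3, 0],
    [0, 3, 0],
    [0, 3, 0],
    [0, 3, 0],
    [0, 0, 0],
  ],
  fingers=[-0.41, -0.41, -0.41, -0.41, -0.41, -0.41, -0.41, -0.41, -0.41, -0.41],
)

```text
time: 14.2
tcp_pos: [0.5199, -0.154, 0.2493]
orientation: [[0.993, 0.117, 0.001], [0.117, -0.993, -0.001], [0.001, 0.001, -1.0]]
ft_force: [0.8, -1.3, 0.2]
finger_gap: 0.0606
finger_force: 0.0
```

```bash
cat >> m.py <<'E'
def wells(c,a):
    R=np.array([[np.cos(a),-np.sin(a)],[np.sin(a),np.cos(a)]])
    for x in(-.036,.036):
        for y in(-.036,.036): print("well",x,y,c+R@[x,y])
E
python3 -c "
from m import *
to([.521,-.155,.085],.125)
c=cam('top');s=cam('side');print(rack(c))
h=s['hsv'];m=((h[...,0]>103)&(h[...,0]<120)&(h[...,1]>130)).astype(np.uint8);m[:250]=0;m[345:]=0;m[:,:250]=0;m[:,350:]=0
b=max(blobs(m),key=lambda q:q[1]);print(b)
cv2.imwrite('pics/s5.png',np.hstack([cv2.resize(s['pixels'][240:340,250:350],(400,400),interpolation=cv2.INTER_CUBIC),cv2.resize(c['pixels'][170:250,320:400],(400,400),interpolation=cv2.INTER_CUBIC)]))"
```

```text
t 14.2 tcp [ 0.5199 -0.154   0.2493] gap 0.0606 F [ 0.7852 -1.3478  0.1651] turn [ 0.0007 -0.0013 -0.0076] slide [ 0.0956  0.1094 16.4324]
(array([ 0.4649, -0.1713]), array([0.0435, 0.0976]), np.float64(-0.008610931910607356))
(array([297.1306, 306.3204]), np.int32(2160), array([263, 282,  74,  55], dtype=int32))
```

View pics/s5.png

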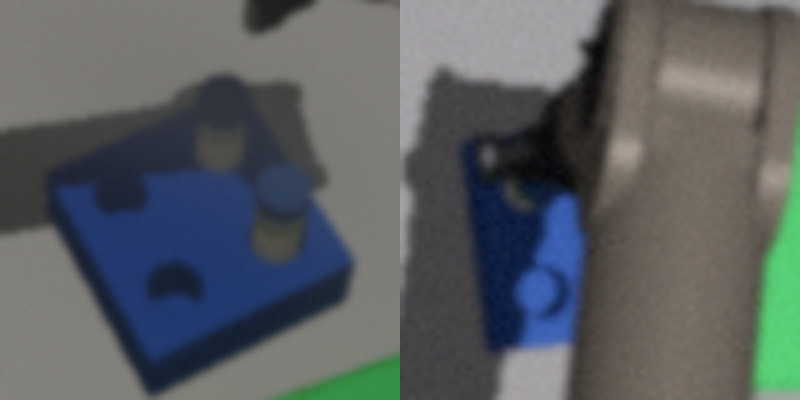

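The rack has not moved. The caps are at (305,262) and (321,287) in the side view, as before.

>>> carry_out(
  dr=[
    [0, 0, -0.007],
    [0, 0, 0],
    [0, 0, 0],
    [0, 0, 0],
    [0, 0, 0],
    [0, 0, 0],
    [0, 0, 0],
    [0, 0, 0],
    [0, 0, 0],
    [0, 0, 0],
    [0, 0, 0],
    [0, 0, 0],
    [0, 0, 0],
    [0, 0, 0],
    [0, 0, 0],
    [0, 0, 0],
  ],
  slide=[
    [0.1, 0.1, 2],
    [0, 0, 2],
    [0, 0, 2],
    [0, 0, 2],
    [0, 0, 2],
    [0, 0, 2],
    [0, 0, 2],
    [0, 0, 1.5],
    [0, 0, 0.9],
    [0, 0, 0],
    [0, 0, 0],
    [0, 0, 0],
    [0, 0, 0],
    [0, 0, 0],
    [0, 0, 0],
    [0, 0, 0],
  ],
  fingers=[-0.41, -0.41, -0.41, -0.41, -0.41, -0.41, -0.41, -0.41, -0.41, -0.41, 0.3, 0.5, 0.5, 0.5, 0.5, 0.5],
)

```text
time: 15.9
tcp_pos: [0.5222, -0.1502, 0.087]
orientation: [[0.991, 0.131, 0.004], [0.131, -0.991, 0.001], [0.004, -0.001, -1.0]]
ft_force: [1.4, -2.6, 0.0]
finger_gap: 0.0296
finger_force: 33.8
```

>>> carry_out(
  dr=[
    [0, 0, 0],
    [0, 0, 0],
    [0, 0, 0],
    [0, 0, 0],
    [0, 0, 0],
    [0, 0, 0],
    [0, 0, 0],
    [0, 0, 0],
    [0, 0, 0],
    [0, 0, 0],
    [0, 0, 0],
    [0, 0, 0],
    [0, 0, 0],
    [0, 0, 0.063],
    [0, 0, 0.062],
  ],
  slide=[
    [0, 0, -0.5],
    [0, 0, -1],
    [0, 0, -1],
    [0, 0, -1],
    [0, 0, -1.5],
    [0, 0, -2],
    [0, 0, -2],
    [0, 0, -2.5],
    [0, 0, -2.5],
    [0, 0, -2.5],
    [0, 0, -2.5],
    [0, 0, -1],
    [0, 0, 0],
    [0, 0, 0],
    [0, 0, 0],
  ],
  fingers=[0.5, 0.5, 0.5, 0.5, 0.5, 0.5, 0.5, 0.5, 0.5, 0.5, 0.5, 0.5, 0.5, 0.5, 0.5],
)

```text
time: 17.4
tcp_pos: [0.5202, -0.1495, 0.2849]
orientation: [[1.0, 0.005, -0.0], [0.005, -1.0, 0.003], [-0.0, -0.003, -1.0]]
ft_force: [0.6, -0.0, -0.7]
finger_gap: 0.0302
finger_force: 34.1
```

```bash
python3 -c "
from m import *
to([.578,.257,.285],0)"
```

```text
t 17.4 tcp [ 0.5202 -0.1495  0.2849] gap 0.0302 F [ 0.6267 -0.0276 -0.6818] turn [-0.0031  0.0002  0.0046] slide [  5.7842 -40.6464  -0.0078]
```

>>> carry_out(
  dr=[
    [0, 0, 0],
    [0, 0, 0],
    [0, 0, 0],
    [0, 0, 0],
    [0, 0, 0],
    [0, 0, 0],
    [0, 0, 0],
    [0, 0, 0],
    [0, 0, 0],
    [0, 0, 0],
    [0, 0, 0],
    [0, 0, 0],
    [0, 0, 0],
    [0, 0, 0],
    [0, 0, 0],
    [0, 0, 0],
    [0, 0, 0],
  ],
  slide=[
    [0.3, -1.4, 0],
    [0.4, -2.8, 0],
    [0.4, -2.8, 0],
    [0.4, -2.8, 0],
    [0.4, -2.8, 0],
    [0.4, -2.8, 0],
    [0.4, -2.8, 0],
    [0.4, -2.8, 0],
    [0.4, -2.8, 0],
    [0.4, -2.8, 0],
    [0.4, -2.8, 0],
    [0.4, -2.8, 0],
    [0.4, -2.8, 0],
    [0.4, -2.8, 0],
    [0.25, -2.85, 0],
    [0, 0, 0],
    [0, 0, 0],
  ],
  fingers=[0.5, 0.5, 0.5, 0.5, 0.5, 0.5, 0.5, 0.5, 0.5, 0.5, 0.5, 0.5, 0.5, 0.5, 0.5, 0.5, 0.5],
)

```text
time: 19.1
tcp_pos: [0.5744, 0.2589, 0.2862]
orientation: [[1.0, 0.011, 0.0], [0.011, -1.0, 0.002], [0.0, -0.002, -1.0]]
ft_force: [0.3, -0.2, -0.7]
finger_gap: 0.0299
finger_force: 34.2
```

```bash
cat >> m.py <<'E'
def tubecol(s,tcp):
    """column of the held tube's axis near its foot against the one expected"""
    g=cv2.cvtColor(s["pixels"],cv2.COLOR_BGR2GRAY).astype(float)
    for z in(.07,.055):
        e=proj(s,np.array(tcp)-[0,0,z]);v=int(round(e[1]));u0=int(e[0]);print("exp",e,"row",v,g[v,u0-10:u0+12].astype(int),"from",u0-10)
E
python3 -c "
from m import *
to([.578,.257,.285],0)
s=cam('side');tubecol(s,r.sense()['tcp_pos'])
print(rack(cam('top')))"
```

```text
t 19.1 tcp [0.5744 0.2589 0.2862] gap 0.0299 F [ 0.2924 -0.1529 -0.6783] turn [-0.0016 -0.0002  0.0114] slide [0.3619 0.1872 0.1187]
exp [270.9893 125.2242] row 125 [117 116 112  98  77  66  64  65  65  66  66  66  70  83 101 114 118 117
 118 118 118 118] from 260
exp [270.9517 121.1842] row 121 [116 116 111  98  76  66  65  64  65  65  65  65  68  79  97 111 117 118
 117 118 118 116] from 260
(array([ 0.4888, -0.193 ]), array([0.1396, 0.1447]), np.float64(0.15453400021726704))
```

```bash
python3 -c "
from m import *
s=cam('side');cv2.imwrite('pics/s6.png',cv2.resize(s['pixels'][70:190,215:325],(550,600),interpolation=cv2.INTER_CUBIC))
h=s['hsv'];p=r.sense()['tcp_pos']
for dz in(.03,.0,-.02,-.04,-.06,-.078):print(dz,proj(s,p+[0,0,dz]))
print(s['hsv'][100:118,262:276,1])
"
```

```text
0.03 [271.1681  96.895 ]
0.0 [271.2426 105.7932]
-0.02 [271.2907 111.5418]
-0.04 [271.3376 117.15  ]
-0.06 [271.3834 122.6228]
-0.078 [271.4237 127.4365]
[[145 120  50  35  78  83  68  27   0  10   0  20  31  31]
 [145 125  64  21  65  76  66  18  10  28  10  20  31  31]
 [142 123  85   7  59  76  53  35   0  20  20  20  31  20]
 [146 132  96  28  19  56  42  33   0  21  31  29  29  20]
 [134 130  91  37   5  16  18  15   0  19  21  20  29  20]
 [108 119  89  40  18  14  10  12  16  35  32  20  29  20]
 [ 62  90  84  56  39  27  23  16  20  40  27  31  28  20]
 [ 31  55  65  51  46  36  37  27  23  21  26  28  28  28]
 [ 20  28  37  46  40  42  47  36  27  19  17  28  19  19]
 [ 16  20  27  36  40  43  40  34  26  24  24  28  20  18]
 [ 15  16  21  36  44  45  43  34  30  24  15  19  28  26]
 [ 17  16  21  35  43  44  44  42  34  18  15  26  29  17]
 [ 15  18  23  34  45  44  48  41  30  25  31  28  27  19]
 [ 17  18  23  29  46  44  45  41  25  19  23  18  19  26]
 [ 15  18  21  29  36  47  44  38  30  30  23  18  25  21]
 [ 15  16  16  23  30  41  38  40  32  22  25  26  18  19]
 [ 13  18  19  20  23  26  27  27  22  24  21  20  13  16]
 [ 15  16  16  17  23  23  19  23  20  21  17  21  21  16]]
```

View pics/s6.png

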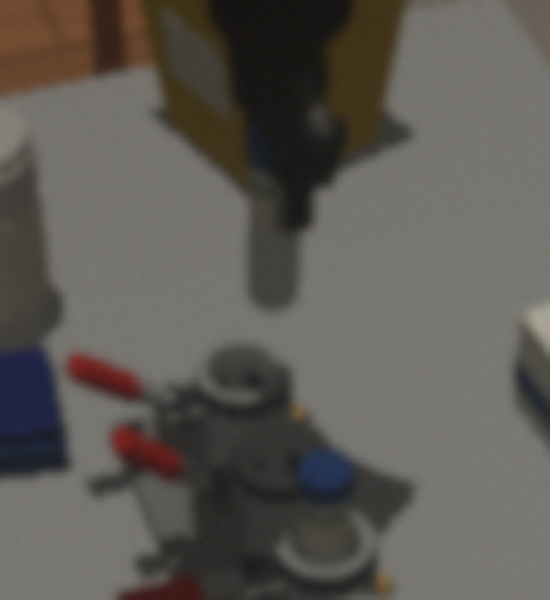

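The tube sits upright but off-centre in the grip: its axis is at column 269 against 271 expected, about 6 mm towards -x. I'll shift to compensate and check again.

>>> carry_out(
  dr=[
    [0, 0, 0.011],
    [0, 0, 0],
    [0, 0, 0],
    [0, 0, 0],
    [0, 0, 0],
    [0, 0, 0],
    [0, 0, 0],
    [0, 0, 0],
  ],
  slide=[
    [0.4, 0.1, 0],
    [0.45, 0.1, 1],
    [0, 0, 2],
    [0, 0, 2],
    [0, 0, 2],
    [0, 0, 1.5],
    [0, 0, 0],
    [0, 0, 0],
  ],
  fingers=[0.5, 0.5, 0.5, 0.5, 0.5, 0.5, 0.5, 0.5],
)

```text
time: 20.05
tcp_pos: [0.5849, 0.2545, 0.2022]
orientation: [[1.0, -0.005, 0.003], [-0.005, -1.0, 0.001], [0.003, -0.001, -1.0]]
ft_force: [-0.4, 0.3, -0.0]
finger_gap: 0.0297
finger_force: 34.2
```

```bash
python3 -c "
from m import *
to([.5832,.2565,.17],0)
s=cam('side');tubecol(s,r.sense()['tcp_pos']-[.006,0,0])
cv2.imwrite('pics/s7.png',cv2.resize(s['pixels'][80:190,230:310],(440,600),interpolation=cv2.INTER_CUBIC))
print(proj(s,[.577,.2565,.115]),proj(s,[.5775,.2565,.078]))"
```

```text
t 20.05 tcp [0.5849 0.2545 0.2022] gap 0.0297 F [-0.3945  0.314  -0.033 ] turn [-0.0015 -0.0025 -0.0051] slide [-0.1715 -0.2024  3.2213]
exp [272.7165 146.5541] row 147 [ 66  62  58  55  56  60  65  66  66  66  67  66  66  67  71  87 104 115
 120 120 120 120] from 262
exp [272.6956 142.8911] row 143 [ 62  60  59  59  61  63  64  64  67  66  67  66  67  67  69  83 100 114
 119 120 120 119] from 262
[271.8711 150.7528] [272.088  159.3105]
```

View pics/s7.png

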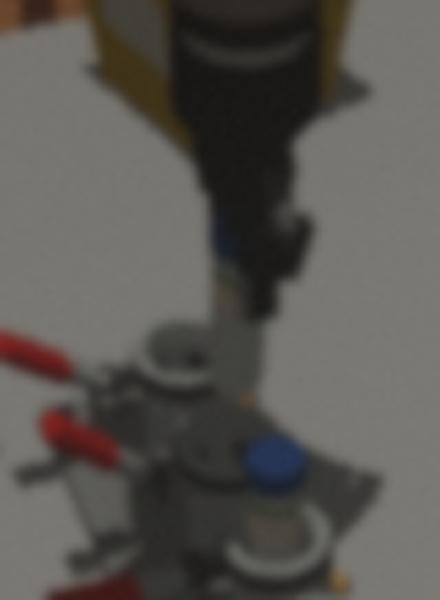

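>>> carry_out(
  dr=[
    [0, 0, -0.005],
    [0, 0, 0],
    [0, 0, 0],
    [0, 0, 0],
    [0, 0, 0],
    [0, 0, 0],
    [0, 0, 0],
    [0, 0, 0],
    [0, 0, 0],
    [0, 0, 0],
    [0, 0, 0],
    [0, 0, 0],
  ],
  slide=[
    [0, -0.2, 1],
    [0, 0, 1.5],
    [0, 0, 1],
    [0, 0, 0.5],
    [0, 0, 0.5],
    [0, 0, 0.5],
    [0, 0, 0.5],
    [0, 0, 0.5],
    [0, 0, 0.5],
    [0, 0, 0.5],
    [0, 0, 0],
    [0, 0, 0],
  ],
  fingers=[0.5, 0.5, 0.5, 0.5, 0.5, 0.5, 0.5, 0.5, 0.5, 0.5, 0.5, 0.5],
)

```text
time: 21.3
tcp_pos: [0.5845, 0.2573, 0.1322]
orientation: [[1.0, 0.001, 0.002], [0.001, -1.0, 0.002], [0.002, -0.002, -1.0]]
ft_force: [-0.5, 0.4, 0.1]
finger_gap: 0.0298
finger_force: 34.6
```

>>> carry_out(
  dr=[
    [0, 0, 0],
    [0, 0, 0],
    [0, 0, 0],
    [0, 0, 0],
    [0, 0, 0],
    [0, 0, 0],
    [0, 0, 0],
    [0, 0, 0],
  ],
  slide=[
    [0, 0, 0.5],
    [0, 0, 0.5],
    [0, 0, 0.5],
    [0, 0, 0.5],
    [0, 0, 0.5],
    [0, 0, 0.4],
    [0, 0, 0.2],
    [0, 0, 0],
  ],
  fingers=[0.5, 0.5, 0.5, 0.5, 0.5, 0.5, 0.5, 0.5],
)

```text
time: 22.1
tcp_pos: [0.5852, 0.2578, 0.1044]
orientation: [[1.0, 0.001, 0.005], [0.001, -1.0, 0.002], [0.005, -0.002, -1.0]]
ft_force: [-6.5, -1.9, 11.6]
finger_gap: 0.0296
finger_force: 26.5
```

>>> carry_out(
  dr=[
    [0, 0, 0],
    [0, 0, 0],
    [0, 0, 0],
    [0, 0, 0],
    [0, 0, 0],
    [0, 0, 0],
    [0, 0, 0],
    [0, 0, 0],
    [0, 0, 0],
    [0, 0, 0],
    [0, 0, 0],
    [0, 0, 0],
    [0, 0, 0],
    [0, 0, 0],
    [0, 0, 0],
    [0, 0, 0],
  ],
  slide=[
    [0, 0, 0.2],
    [0, 0, -0.2],
    [0, 0, 0],
    [0, 0, 0],
    [0, 0, 0],
    [0, 0, -1],
    [0, 0, -2],
    [0, 0, -3],
    [0, 0, -3],
    [0, 0, -3],
    [-3.2, 0, 0],
    [-3.2, 0, 0],
    [-3.3, 0, 0],
    [0, 0, 1.5],
    [0, 0, 1.5],
    [0, 0, 0.5],
  ],
  fingers=[0.5, 0.5, -0.3, -0.3, -0.3, -0.3, -0.3, -0.3, -0.3, 1, 1, 1, 1, 1, 1, 1],
)

```text
time: 23.7
tcp_pos: [0.487, 0.2565, 0.1855]
orientation: [[1.0, 0.001, 0.002], [0.001, -1.0, 0.001], [0.002, -0.001, -1.0]]
ft_force: [-0.0, 0.5, 0.1]
finger_gap: 0.0002
finger_force: 0.0
```

```bash
python3 -c "
from m import *
to([.487,.257,.079],0)
print(rack(cam('top')))
s=cam('side');h=s['hsv'];m=(h[...,0]>103)&(h[...,0]<120)&(h[...,1]>110);m[:130]=0;m[200:]=0;m[:,:255]=0;m[:,310:]=0
print(blobs(m),[proj(s,[.5775,y,.131]) for y in(.1765,.257)])"
```

```text
t 23.7 tcp [0.487  0.2565 0.1855] gap 0.0002 F [-0.0444  0.4792  0.1323] turn [-0.0007 -0.0017  0.0011] slide [ 0.0006 -0.0455 10.6451]
(array([ 0.4886, -0.1931]), array([0.1396, 0.1448]), np.float64(0.15740974814136177))
[(array([271.5417, 146.2292]), np.int32(48), array([268, 143,   8,   7], dtype=int32)), (array([279.1667, 164.2037]), np.int32(54), array([275, 161,   9,   8], dtype=int32))] [array([281.1589, 164.5854]), array([271.9408, 146.778 ])]
```

>>> carry_out(
  dr=[
    [0, 0, 0],
    [0, 0, 0],
    [0, 0, 0],
    [0, 0, 0],
    [0, 0, 0],
    [0, 0, 0],
    [0, 0, 0],
    [0, 0, 0],
    [0, 0, 0],
    [0, 0, 0],
    [0, 0, 0],
    [0, 0, 0],
    [0, 0, 0],
  ],
  slide=[
    [0, 0, 1.4],
    [0, 0, 1],
    [0, 0, 1],
    [0, 0, 1],
    [0, 0, 1],
    [0, 0, 1],
    [0, 0, 1],
    [0, 0, 1],
    [0, 0, 0.7],
    [0, 0, 0.6],
    [0, 0, 0.6],
    [0, 0, 0.4],
    [0, 0, 0],
  ],
  fingers=[1, 1, 1, 1, 1, 1, 1, 1, 1, 1, 1, 1, 1],
)

```text
time: 25.1
tcp_pos: [0.4854, 0.2582, 0.0857]
orientation: [[1.0, 0.002, 0.0], [0.002, -1.0, -0.001], [0.0, 0.001, -1.0]]
ft_force: [-16.2, -7.7, 43.8]
finger_gap: 0.0003
finger_force: 21.6
```

>>> carry_out(
  dr=[
    [0, 0, 0],
    [0, 0, 0],
    [0, 0, 0],
    [0, 0, 0],
    [0, 0, 0],
    [0, 0, 0],
    [0, 0, -0.078],
    [0, 0, -0.078],
    [0, 0, 0],
    [0, 0, 0],
    [0, 0, 0],
    [0, 0, 0],
  ],
  slide=[
    [0, 0, -0.5],
    [0, 0, -1],
    [0, 0, -3],
    [0, 0, -4],
    [0, 0, -4],
    [0, 0, -4],
    [0, 4, 0],
    [0, 4, 0],
    [0, 4, 0],
    [0, 4, 0],
    [0, 4, 0],
    [0, 0, 0],
  ],
  fingers=[1, 1, 1, 1, 1, 1, 1, -0.41, -0.41, -0.41, -0.41, -0.41],
)

```text
time: 26.3
tcp_pos: [0.5104, 0.0496, 0.2427]
orientation: [[0.99, 0.143, 0.002], [0.143, -0.99, -0.004], [0.001, 0.004, -1.0]]
ft_force: [0.2, -0.9, 0.7]
finger_gap: 0.0602
finger_force: 0.0
```

```bash
python3 -c "
from m import *
c=cam('top');s=cam('side')
p,sz,a=rack(c);print(p,sz,a);wells(p,a)
R=np.array([[np.cos(a),-np.sin(a)],[np.sin(a),np.cos(a)]]);w=p+R@[.036,-.036]
to([*w,.25],a)
print('capmid',proj(s,[*w,.113]),'captop',proj(c,[*w,.121]))
A=cv2.resize(s['pixels'][120:320,220:350],(390,600),interpolation=cv2.INTER_CUBIC);B=cv2.resize(c['pixels'][170:260,180:260],(400,450),interpolation=cv2.INTER_CUBIC)
C=cv2.resize(c['pixels'][190:240,330:390],(180,150));out=np.zeros((600,790,3),np.uint8);out[:,:390]=A;out[:450,390:]=B;out[450:,390:570]=C;cv2.imwrite('pics/s8.png',out)"
```

```text
[ 0.4887 -0.1931] [0.1397 0.1449] 0.15830789921899102
well -0.036 -0.036 [ 0.4588 -0.2343]
well -0.036 0.036 [ 0.4474 -0.1632]
well 0.036 -0.036 [ 0.5299 -0.223 ]
well 0.036 0.036 [ 0.5185 -0.1519]
t 26.4 tcp [0.5094 0.0571 0.2431] gap 0.0603 F [-0.1621  0.837  -0.4067] turn [-0.0019 -0.0018 -0.0051] slide [-2.389  27.9855 -0.6856]
capmid [320.2962 286.1483] captop [368.3513 202.4134]
```

View pics/s8.png

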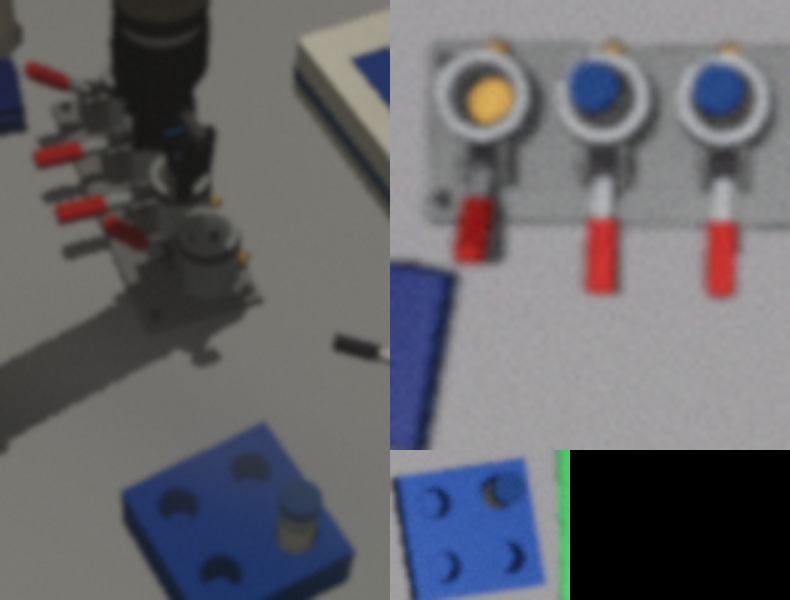

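Both levers 2 and 3 are level, at (601,257) and (720,260), and the caps sit over their collets with the expected parallax. The last tube's cap is at about top-view (370,202). I'll measure it more closely, since the rack has turned slightly.

```bash
python3 -c "
from m import *
c=cam('top');s=cam('side')
print(c['pixels'][192:214,358:382,2]);print(c['pixels'][192:214,358:382,0])
h=s['hsv'];print(h[276:300,312:332,1])"
```

```text
[[159 157 156 156 158 153 153 154 151 145 144 138 137 135 128 121 128 144
  153 158 160 158 157 158]
 [154 150 148 143 138 138 139 132 128 116 105  99  96  89  87  83 101 132
  154 155 155 157 158 156]
 [131 129 119 109  99  95  93  92  87  79  70  69  60  58  57  62  85 130
  150 155 160 160 157 158]
 [ 92  86  76  73  66  61  63  58  62  51  57  55  49  53  54  55  80 119
  145 157 157 155 159 157]
 [ 60  57  55  57  52  54  52  51  54  47  49  52  49  51  53  52  74 112
  143 157 158 159 160 158]
 [ 53  53  51  52  49  50  48  48  48  48  45  46  45  45  49  50  67 100
  134 156 160 159 159 158]
 [ 54  50  51  53  48  37  34  33  35  42  42  35  44  42  42  52  63  94
  132 153 159 160 158 157]
 [ 55  53  47  47  37  32  26  30  33  38  39  44  37  37  39  42  59  93
  127 152 159 155 159 157]
 [ 55  56  48  40  35  38  35  32  35  41  41  40  37  33  39  38  56  87
  125 149 150 159 158 159]
 [ 56  49  42  39  39  42  39  39  41  37  41  36  37  34  40  40  44  77
  119 146 159 158 161 155]
 [ 53  45  41  46  54  54  40  34  38  38  38  40  34  38  35  43  45  69
  112 143 154 15
[... 4686 characters left out ...]
 119  83
   38   7]
 [127  85  54  53  66  76  79  84  78  82  77  69  77 104 127 139 131 110
   65  24]
 [116  68  37  31  40  53  58  64  59  66  53  51  66 103 132 145 144 129
   98  57]
 [103  52  16  21  17  26  34  39  39  39  26  26  49  99 134 144 145 141
  126  92]
 [ 88  23  16  20  24  20  20  21  21  16  16  12  35  97 133 143 147 144
  138 115]
 [ 66   4  19  23  23  19  24  16  20  24  16  12  32  93 135 147 146 146
  146 135]
 [ 62   4  22  25  26  23  27  24  23  23  23  15  24  86 134 146 150 146
  147 144]
 [ 67   4  21  24  24  25  25  22  22  22  18   8  36 101 139 148 151 148
  151 147]
 [ 76  11  15  27  27  27  31  27  31  21  18   8  62 119 145 151 150 151
  151 151]]
```

>>> carry_out(
  dr=[
    [0, 0, -0.005],
    [0, 0, 0],
    [0, 0, 0],
    [0, 0, 0],
    [0, 0, 0],
    [0, 0, 0],
    [0, 0, 0],
    [0, 0, 0],
    [0, 0, 0],
    [0, 0, 0],
    [0, 0, 0],
    [0, 0, 0],
  ],
  slide=[
    [0, 1.2, -0.7],
    [-0.3, 3, 0],
    [-0.3, 3, 0],
    [-0.3, 3, 0],
    [-0.3, 3, 0],
    [-0.3, 3, 0],
    [-0.3, 3, 0],
    [-0.3, 3, 0],
    [-0.3, 3, 0],
    [0, 3, 0],
    [0, 0, 0],
    [0, 0, 0],
  ],
  fingers=[-0.41, -0.41, -0.41, -0.41, -0.41, -0.41, -0.41, -0.41, -0.41, -0.41, -0.41, -0.41],
)

```text
time: 27.7
tcp_pos: [0.5316, -0.2222, 0.2499]
orientation: [[0.987, 0.163, 0.003], [0.163, -0.987, 0.004], [0.003, -0.003, -1.0]]
ft_force: [1.5, 0.6, 0.4]
finger_gap: 0.0603
finger_force: 0.0
```

```bash
python3 -c "
from m import *
to([.5305,-.2255,.085],.158)
s=cam('side')
print(s['hsv'][284:288,308:332,1])"
```

```text
t 27.7 tcp [ 0.5316 -0.2222  0.2499] gap 0.0603 F [1.5432 0.6496 0.3753] turn [-0.0032 -0.0031  0.0053] slide [-0.1618  0.3065 16.4949]
[[86 88 84 82 75 69 63 63 63 62 63 61 59 57 58 61 57 52 38 20  8  4  4  4]
 [85 84 84 85 75 75 67 59 63 63 59 62 58 62 58 53 62 53 47 25  8  4  8  8]
 [92 88 88 85 78 78 63 64 64 64 63 64 63 58 58 58 58 62 43 28  8  8  8  4]
 [94 89 86 84 84 76 67 63 64 64 63 63 64 59 64 62 58 57 48 29  8  8  4  4]]
```

Tube still in place; lower and grip.

>>> carry_out(
  dr=[
    [-0.003, -0.003, 0.005],
    [0, 0, 0],
    [0, 0, 0],
    [0, 0, 0],
    [0, 0, 0],
    [0, 0, 0],
    [0, 0, 0],
    [0, 0, 0],
    [0, 0, 0],
    [0, 0, 0],
    [0, 0, 0],
    [0, 0, 0],
    [0, 0, 0],
    [0, 0, 0],
    [0, 0, 0],
    [0, 0, 0],
  ],
  slide=[
    [-0.15, 0.3, 2],
    [0, 0, 2],
    [0, 0, 2],
    [0, 0, 2],
    [0, 0, 2],
    [0, 0, 2],
    [0, 0, 2],
    [0, 0, 1.5],
    [0, 0, 1],
    [0, 0, 0],
    [0, 0, 0],
    [0, 0, 0],
    [0, 0, 0],
    [0, 0, 0],
    [0, 0, 0],
    [0, 0, 0],
  ],
  fingers=[-0.41, -0.41, -0.41, -0.41, -0.41, -0.41, -0.41, -0.41, -0.41, -0.41, 0.3, 0.5, 0.5, 0.5, 0.5, 0.5],
)

```text
time: 29.35
tcp_pos: [0.531, -0.2267, 0.0865]
orientation: [[0.988, 0.156, 0.002], [0.156, -0.988, -0.002], [0.002, 0.002, -1.0]]
ft_force: [-0.4, 3.2, 5.9]
finger_gap: 0.0296
finger_force: 36.8
```

>>> carry_out(
  dr=[
    [0, 0, 0],
    [0, 0, 0],
    [0, 0, 0],
    [0, 0, 0],
    [0, 0, 0],
    [0, 0, 0],
    [0, 0, 0],
    [0, 0, 0],
    [0, 0, 0],
    [0, 0, 0],
    [0, 0, 0],
    [0, 0, 0],
    [0, 0, 0],
    [0, 0, 0.08],
    [0, 0, 0.078],
  ],
  slide=[
    [0, 0, -0.5],
    [0, 0, -1],
    [0, 0, -1],
    [0, 0, -1],
    [0, 0, -1.5],
    [0, 0, -2],
    [0, 0, -2],
    [0, 0, -2.5],
    [0, 0, -2.5],
    [0, 0, -2.5],
    [0, 0, -2.5],
    [0, 0, -1],
    [0, 0, 0],
    [0, 0, 0],
    [0, 0, 0],
  ],
  fingers=[0.5, 0.5, 0.5, 0.5, 0.5, 0.5, 0.5, 0.5, 0.5, 0.5, 0.5, 0.5, 0.5, 0.5, 0.5],
)

```text
time: 30.85
tcp_pos: [0.5292, -0.2265, 0.2837]
orientation: [[1.0, -0.004, -0.003], [-0.004, -1.0, -0.0], [-0.003, 0.0, -1.0]]
ft_force: [1.0, 1.6, 0.2]
finger_gap: 0.0301
finger_force: 37.0
```

```bash
python3 -c "
from m import *
to([.578,.095,.285],0)"
```

```text
t 30.85 tcp [ 0.5292 -0.2265  0.2837] gap 0.0301 F [0.9616 1.5561 0.2453] turn [ 0.0004  0.0025 -0.0045] slide [  4.876  -32.1539  -0.1288]
```

>>> carry_out(
  dr=[
    [0, 0, -0.004],
    [0, 0, 0],
    [0, 0, 0],
    [0, 0, 0],
    [0, 0, 0],
    [0, 0, 0],
    [0, 0, 0],
    [0, 0, 0],
    [0, 0, 0],
    [0, 0, 0],
    [0, 0, 0],
    [0, 0, 0],
    [0, 0, 0],
    [0, 0, 0],
  ],
  slide=[
    [0.4, -1.4, 0],
    [0.4, -2.8, 0],
    [0.4, -2.8, 0],
    [0.4, -2.8, 0],
    [0.4, -2.8, 0],
    [0.4, -2.8, 0],
    [0.4, -2.8, 0],
    [0.4, -2.8, 0],
    [0.4, -2.8, 0],
    [0.4, -2.8, 0],
    [0.4, -2.8, 0],
    [0.5, -2.75, 0],
    [0, 0, 0],
    [0, 0, 0],
  ],
  fingers=[0.5, 0.5, 0.5, 0.5, 0.5, 0.5, 0.5, 0.5, 0.5, 0.5, 0.5, 0.5, 0.5, 0.5],
)

```text
time: 32.25
tcp_pos: [0.5774, 0.0968, 0.2839]
orientation: [[1.0, 0.008, -0.002], [0.008, -1.0, -0.002], [-0.002, 0.002, -1.0]]
ft_force: [0.2, -0.4, 0.5]
finger_gap: 0.0296
finger_force: 37.1
```

```bash
python3 -c "
from m import *
to([.578,.0955,.285],0)
s=cam('side');tubecol(s,r.sense()['tcp_pos'])
print(rack(cam('top')))"
```

```text
t 32.25 tcp [0.5774 0.0968 0.2839] gap 0.0296 F [ 0.2311 -0.4446  0.5248] turn [0.0015 0.0017 0.0075] slide [ 0.0638  0.1257 -0.1107]
exp [292.1261 163.2152] row 163 [ 51  51  53  59  64  65  65  66  66  66  66  67  67  70  85 104 116 119
 119 120 120 119] from 282
exp [292.2925 159.2274] row 159 [102 110 110 101  81  69  65  67  66  66  66  65  66  68  78  97 113 118
 119 121 120 120] from 282
(array([ 0.4897, -0.1951]), array([0.1402, 0.1449]), np.float64(0.13830952351379988))
```

>>> carry_out(
  dr=[
    [0, 0, 0.007],
    [0, 0, 0],
    [0, 0, 0],
    [0, 0, 0],
    [0, 0, 0],
    [0, 0, 0],
    [0, 0, 0],
    [0, 0, 0],
    [0, 0, 0],
    [0, 0, 0],
    [0, 0, 0],
    [0, 0, 0],
    [0, 0, 0],
    [0, 0, 0],
    [0, 0, 0],
  ],
  slide=[
    [0.35, 0.12, 1],
    [0, 0, 2],
    [0, 0, 2.5],
    [0, 0, 2.5],
    [0, 0, 2],
    [0, 0, 1],
    [0, 0, 0.5],
    [0, 0, 0.5],
    [0, 0, 0.5],
    [0, 0, 0.5],
    [0, 0, 0.5],
    [0, 0, 0.5],
    [0, 0, 0.5],
    [0, 0, 0.2],
    [0, 0, 0],
  ],
  fingers=[0.5, 0.5, 0.5, 0.5, 0.5, 0.5, 0.5, 0.5, 0.5, 0.5, 0.5, 0.5, 0.5, 0.5, 0.5],
)

```text
time: 33.85
tcp_pos: [0.5808, 0.095, 0.1375]
orientation: [[1.0, -0.003, -0.002], [-0.003, -1.0, 0.0], [-0.002, -0.0, -1.0]]
ft_force: [-2.9, 3.5, -0.3]
finger_gap: 0.0295
finger_force: 38.6
```

>>> carry_out(
  dr=[
    [0, 0, 0],
    [0, 0, 0],
    [0, 0, 0],
    [0, 0, 0],
    [0, 0, 0],
    [0, 0, 0],
    [0, 0, 0],
    [0, 0, 0],
    [0, 0, 0],
  ],
  slide=[
    [-0.1, -0.1, 0.5],
    [0, 0, 0.5],
    [0, 0, 0.5],
    [0, 0, 0.5],
    [0, 0, 0.5],
    [0, 0, 0.5],
    [0, 0, 0.4],
    [0, 0, 0.2],
    [0, 0, 0],
  ],
  fingers=[0.5, 0.5, 0.5, 0.5, 0.5, 0.5, 0.5, 0.5, 0.5],
)

```text
time: 34.75
tcp_pos: [0.5816, 0.0963, 0.1043]
orientation: [[1.0, -0.003, 0.003], [-0.003, -1.0, 0.001], [0.003, -0.001, -1.0]]
ft_force: [-6.2, 4.6, 12.5]
finger_gap: 0.03
finger_force: 30.4
```

Home. I'll release it and press lever 1.

>>> carry_out(
  dr=[
    [0, 0, 0],
    [0, 0, 0],
    [0, 0, 0],
    [0, 0, 0],
    [0, 0, 0],
    [0, 0, 0],
    [0, 0, 0],
    [0, 0, 0],
    [0, 0, 0],
    [0, 0, 0],
    [0, 0, 0],
    [0, 0, 0],
    [0, 0, 0],
    [0, 0, 0],
    [0, 0, 0],
    [0, 0, 0],
  ],
  slide=[
    [0, 0, 0.2],
    [0, 0, -0.2],
    [0, 0, 0],
    [0, 0, 0],
    [0, 0, 0],
    [0, 0, -1],
    [0, 0, -2],
    [0, 0, -3],
    [0, 0, -3],
    [0, 0, -3],
    [-3.2, 0, 0],
    [-3.1, 0, 0],
    [-3.1, 0, 0],
    [0, 0, 1.5],
    [0, 0, 1.5],
    [0, 0, 0.5],
  ],
  fingers=[0.5, 0.5, -0.3, -0.3, -0.3, -0.3, -0.3, -0.3, -0.3, 1, 1, 1, 1, 1, 1, 1],
)

```text
time: 36.35
tcp_pos: [0.486, 0.0943, 0.1862]
orientation: [[1.0, -0.004, -0.001], [-0.004, -1.0, -0.003], [-0.001, 0.003, -1.0]]
ft_force: [-0.4, 0.9, 0.3]
finger_gap: 0.0
finger_force: 0.0
```

```bash
python3 -c "
from m import *
to([.487,.096,.079],0)
s=cam('side');h=s['hsv'];m=(h[...,0]>103)&(h[...,0]<120)&(h[...,1]>110);m[:130]=0;m[200:]=0;m[:,:255]=0;m[:,310:]=0
print(blobs(m),[proj(s,[.5775,y,.131]) for y in(.096,.1765,.257)])"
```

```text
t 36.35 tcp [0.486  0.0943 0.1862] gap 0.0 F [-0.4186  0.8793  0.2986] turn [ 0.0027  0.001  -0.0044] slide [ 0.0965 -0.1746 10.723 ]
[(array([279.2364, 164.1636]), np.int32(55), array([275, 161,   9,   8], dtype=int32)), (array([289.4286, 183.125 ]), np.int32(56), array([285, 180,   9,   8], dtype=int32))] [array([291.0753, 183.742 ]), array([281.1589, 164.5854]), array([271.9408, 146.778 ])]
```

>>> carry_out(
  dr=[
    [0, 0, -0.004],
    [0, 0, 0],
    [0, 0, 0],
    [0, 0, 0],
    [0, 0, 0],
    [0, 0, 0],
    [0, 0, 0],
    [0, 0, 0],
    [0, 0, 0],
    [0, 0, 0],
    [0, 0, 0],
    [0, 0, 0],
    [0, 0, 0],
  ],
  slide=[
    [0.1, -0.15, 1.4],
    [0, 0, 1],
    [0, 0, 1],
    [0, 0, 1],
    [0, 0, 1],
    [0, 0, 1],
    [0, 0, 1],
    [0, 0, 1],
    [0, 0, 0.8],
    [0, 0, 0.6],
    [0, 0, 0.6],
    [0, 0, 0.4],
    [0, 0, 0],
  ],
  fingers=[1, 1, 1, 1, 1, 1, 1, 1, 1, 1, 1, 1, 1],
)

```text
time: 37.7
tcp_pos: [0.4851, 0.0968, 0.0855]
orientation: [[1.0, 0.001, -0.005], [0.001, -1.0, -0.006], [-0.005, 0.006, -1.0]]
ft_force: [-20.4, -4.7, 55.4]
finger_gap: 0.0001
finger_force: 27.6
```

>>> carry_out(
  dr=[
    [0, 0, 0],
    [0, 0, 0],
    [0, 0, 0],
    [0, 0, 0],
    [0, 0, 0],
    [0, 0, 0],
    [0, 0, 0],
    [0, 0, 0],
    [0, 0, 0],
  ],
  slide=[
    [0, 0, -0.5],
    [0, 0, -1],
    [0, 0, -3],
    [0, 0, -4],
    [0, 0, -3],
    [-3, 0, -3],
    [-3, 0, 0],
    [-3, 0, 0],
    [0, 0, 0],
  ],
  fingers=[1, 1, 1, 1, 1, 1, 1, 1, 1],
)

```text
time: 38.6
tcp_pos: [0.3938, 0.0965, 0.2229]
orientation: [[1.0, 0.001, -0.004], [0.001, -1.0, -0.004], [-0.004, 0.004, -1.0]]
ft_force: [0.6, -0.3, 0.5]
finger_gap: -0.0002
finger_force: 0.0
```

```bash
python3 -c "
from m import *
c=cam('top');s=cam('side')
print(r.sense()['tcp_pos'],r.sense()['ft_force']);print(rack(c),card(c))
A=cv2.resize(s['pixels'][120:320,220:350],(390,600),interpolation=cv2.INTER_CUBIC);B=cv2.resize(c['pixels'][170:250,180:460],(400,114*1));out=np.zeros((600,790,3),np.uint8);out[:,:390]=A
out[:,390:]=0;out[:300,390:]=cv2.resize(c['pixels'][170:260,180:300],(400,300),interpolation=cv2.INTER_CUBIC);out[300:,390:]=cv2.resize(c['pixels'][170:260,330:450],(400,300),interpolation=cv2.INTER_CUBIC);cv2.imwrite('pics/s9.png',out)"
```

```text
[0.3976 0.0962 0.2235] [ 0.9993  0.5981 -0.3233]
(array([ 0.4894, -0.1952]), array([0.1397, 0.145 ]), np.float64(0.13625536910837288)) (array([ 0.4923, -0.4109]), array([0.2012, 0.2039]), np.float64(0.006315390040392166))
```

View pics/s9.png

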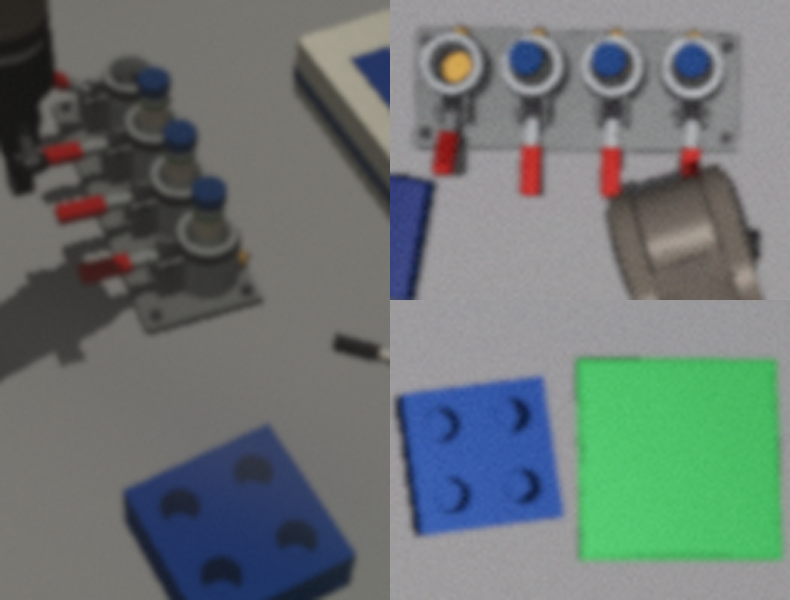

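All three tubes stand in collets 1–3 with their levers level, and lever 4 is untouched. The rack is empty at (478,455) in this view, left of the card at (680,460). Next is the push.

```bash
python3 -c "
from m import *
print(r.sense()['joint_positions'])
to([.491,-.06,.12],-np.pi/2)
to([.491,-.06,.12],np.pi/2)
c=cam('top');print(proj(c,[.4894,-.1952,.056]))
v=c['pixels'][:,:,0].astype(int);h=c['hsv']
print(h[217,328:390,2]);print(h[217,328:390,1]);print(h[185:250,360,2]);print(h[185:250,360,1])"
```

```text
[ 0.1486  0.0606 -0.4474  1.8901  0.0306  1.1971 -1.8801]
t 38.7 tcp [0.3976 0.0962 0.2235] gap -0.0 F [ 0.9993  0.5981 -0.3233] turn [ 0.0013 -0.0021  1.5707] slide [15.6237 -9.3408 10.3497]
t 38.7 tcp [0.3976 0.0962 0.2235] gap -0.0 F [ 0.9993  0.5981 -0.3233] turn [ 0.0021  0.0013 -1.5709] slide [-15.6237   9.3408  10.3497]
[356.5778 216.2073]
[159 157 160 153 146 121  92  95 135 161 170 174 171 172 172 169 171 173
 172 169 170 171 170 172 169 169 170 167 170 171 172 170 168 169 168 169
 169 169 170 170 169 166 166 166 164 168 165 167 167 167 169 163 158 155
 157 158 155 160 168 175 184 196]
[  5   2  10   7   7   8  50 148 174 173 174 173 167 171 172 174 173 171
 173 174 170 173 176 175 172 172 176 177 174 173 171 171 175 172 173 174
 180 174 173 176 174 175 178 174 179 173 179 174 176 169 142  95  40  10
   5   6   3  24  82 133 151 151]
[156 158 155 155 158 157 155 154 159 160 166 163 168 167 167 169 170 164
 165 165 169 164 169 169 168 170 169 169 169 168 168 167 168 169 168 169
 169 170 168 169 169 171 173 172 170 172 172 171 171 175 173 169 171 161
 156 158 157 157 156 158 158 154 158 161 156]
[  3   3   5   3   5   8   5   8  22  75 137 171 176 174 180 175 173 179
 175 178 177 180 174 177 175 174 175 178 174 178 176 174 175 175 178 172
 172 171 173 174 172 169 169 169 173 169 171 169 171 166 167 160 112  48
  10   5   3   5   3   3   2   3   8   6   3]
```

>>> carry_out(
  dr=[
    [0, 0, -0.14],
    [0, 0, -0.14],
    [0, 0, -0.14],
    [0, 0, -0.14],
    [0, 0, -0.14],
    [0, 0, -0.14],
    [0, 0, -0.14],
    [0, 0, -0.14],
    [0, 0, -0.14],
    [0, 0, -0.14],
    [0, 0, -0.14],
    [0, 0, -0.03],
    [0, 0, 0],
    [0, 0, 0],
    [0, 0, 0],
    [0, 0, 0],
    [0, 0, 0],
    [0, 0, 0],
  ],
  slide=[
    [0, 0, 0],
    [0, 0, 0],
    [0, 0, 0],
    [0, 0, 0],
    [0, 0, 0],
    [0, 0, 0],
    [0, 0, 0],
    [0, 0, 0],
    [0, 0, 0],
    [0, 0, 0],
    [0, 0, 0],
    [0, 0, 0],
    [-3.9, 2.3, 0],
    [-3.9, 2.3, 0],
    [-3.9, 2.3, 0],
    [-3.9, 2.4, 0],
    [0, 0, 0],
    [0, 0, 0],
  ],
  fingers=[1, 1, 1, 1, 1, 1, 1, 1, 1, 1, 1, -1, -1, -1, -1, -1, -1, -1],
)

```text
time: 40.55
tcp_pos: [0.4913, -0.0608, 0.2233]
orientation: [[0.006, 1.0, -0.001], [1.0, -0.006, -0.0], [-0.0, -0.001, -1.0]]
ft_force: [-0.1, 0.3, -0.5]
finger_gap: 0.0859
finger_force: 0.0
```

```bash
python3 -c "
from m import *
print(r.sense()['joint_positions'])
to([.491,-.06,.03],np.pi/2)
print(rack())"
```

```text
[ 0.3906  0.239  -0.3646  1.6903  0.0901  1.2296 -0.0007]
t 40.55 tcp [ 0.4913 -0.0608  0.2233] gap 0.0859 F [-0.1416  0.3057 -0.5237] turn [-0.0008  0.0004 -0.006 ] slide [ 0.0839 -0.026  19.3278]
(array([ 0.4933, -0.2245]), array([0.1395, 0.0858]), np.float64(0.1362553524636161))
```

>>> carry_out(
  dr=[
    [0, 0, -0.01],
    [0, 0, 0],
    [0, 0, 0],
    [0, 0, 0],
    [0, 0, 0],
    [0, 0, 0],
    [0, 0, 0],
    [0, 0, 0],
  ],
  slide=[
    [0, 0, 3],
    [0, 0, 3],
    [0, 0, 3],
    [0, 0, 3],
    [0, 0, 3],
    [0, 0, 2.5],
    [0, 0, 1.5],
    [0, 0, 0.2],
  ],
  fingers=[-1, -1, -1, -1, -1, -1, -1, -1],
)

```text
time: 41.4
tcp_pos: [0.4886, -0.0578, 0.0304]
orientation: [[-0.011, 1.0, -0.004], [1.0, 0.011, -0.0], [0.0, -0.004, -1.0]]
ft_force: [0.6, 0.3, -0.1]
finger_gap: 0.0852
finger_force: 0.0
```

>>> carry_out(
  dr=[
    [0, 0, 0],
    [0, 0, 0],
    [0, 0, 0],
    [0, 0, 0],
    [0, 0, 0],
    [0, 0, 0],
    [0, 0, 0],
    [0, 0, 0],
    [0, 0, 0],
    [0, 0, 0],
    [0, 0, 0],
    [0, 0, 0],
    [0, 0, 0],
    [0, 0, 0],
    [0, 0, 0],
    [0, 0, 0],
    [0, 0, 0],
    [0, 0, 0],
  ],
  slide=[
    [-1, 0, 0],
    [-1, 0, 0],
    [-1, 0, 0],
    [-1, 0, 0],
    [-1, 0, 0],
    [-1, 0, 0],
    [-1, 0, 0],
    [-1, 0, 0],
    [-1, 0, 0],
    [-1, 0, 0],
    [-1, 0, 0],
    [-1, 0, 0],
    [-1, 0, 0],
    [-1, 0, 0],
    [-1, 0, 0],
    [-1, 0, 0],
    [0, 0, 0],
    [0, 0, 0],
  ],
  fingers=[-1, -1, -1, -1, -1, -1, -1, -1, -1, -1, -1, -1, -1, -1, -1, -1, -1, -1],
)

```text
time: 43.2
tcp_pos: [0.4919, -0.2215, 0.0323]
orientation: [[-0.008, 1.0, 0.0], [1.0, 0.008, -0.003], [-0.003, 0.0, -1.0]]
ft_force: [0.1, -0.6, 1.1]
finger_gap: 0.0855
finger_force: 0.0
```

```bash
python3 -c "
from m import *
to([.491,-.328,.03],np.pi/2+.006)
c=cam('top');s=cam('side');print(rack(c))
out=np.hstack([cv2.resize(s['pixels'][220:420,220:400],(405,450),interpolation=cv2.INTER_CUBIC),cv2.resize(c['pixels'][170:270,310:460],(390,260),interpolation=cv2.INTER_CUBIC)[:0].reshape(0,390,3) if 0 else cv2.copyMakeBorder(cv2.resize(c['pixels'][170:270,325:455],(390,300),interpolation=cv2.INTER_CUBIC),0,150,0,0,cv2.BORDER_CONSTANT)])
cv2.imwrite('pics/s10.png',out)"
```

```text
t 43.2 tcp [ 0.4919 -0.2215  0.0323] gap 0.0855 F [ 0.144  -0.5778  1.055 ] turn [0.0003 0.0032 0.0015] slide [-10.6443  -0.1541   0.2312]
(array([ 0.4813, -0.3641]), array([0.0267, 0.1347]), np.float64(-0.018972093289615355))
```

View pics/s10.png

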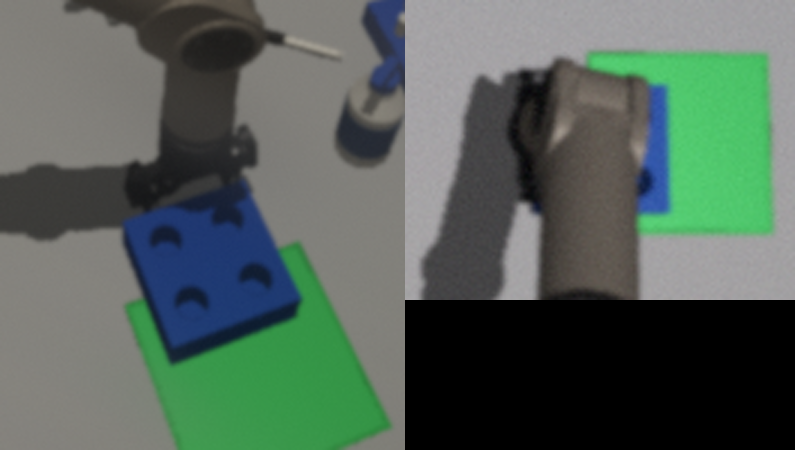

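The rack sits flush against the fingers, partly on the card, and nothing else is touched. I'll continue, stopping a little short.

>>> carry_out(
  dr=[
    [0, 0, 0],
    [0, 0, 0],
    [0, 0, 0],
    [0, 0, 0],
    [0, 0, 0],
    [0, 0, 0],
    [0, 0, 0],
    [0, 0, 0],
    [0, 0, 0],
    [0, 0, 0],
    [0, 0, 0],
    [0, 0, 0],
    [0, 0, 0],
  ],
  slide=[
    [-0.5, 0, 0],
    [-1, 0, 0],
    [-1, 0, 0],
    [-1, 0, 0],
    [-1, 0, 0],
    [-1, 0, 0],
    [-1, 0, 0],
    [-1, 0, 0],
    [-1, 0, 0],
    [-0.5, 0, 0],
    [-0.5, 0, 0],
    [-0.3, 0, 0],
    [0, 0, 0],
  ],
  fingers=[-1, -1, -1, -1, -1, -1, -1, -1, -1, -1, -1, -1, -1],
)

```text
time: 44.6
tcp_pos: [0.493, -0.3187, 0.0325]
orientation: [[-0.009, 1.0, 0.001], [1.0, 0.009, -0.003], [-0.003, 0.001, -1.0]]
ft_force: [-0.3, -0.1, -0.9]
finger_gap: 0.0857
finger_force: 0.2
```

>>> carry_out(
  dr=[
    [0, 0, 0],
    [0, 0, 0],
    [0, 0, 0],
    [0, 0, 0],
    [0, 0, 0],
    [0, 0, 0],
    [0, 0, 0],
    [0, 0, 0],
    [0, 0, 0],
    [0, 0, 0],
    [0, 0, 0],
    [0, 0, 0],
  ],
  slide=[
    [1, 0, 0],
    [2, 0, 0],
    [0, 0, -3],
    [0, 0, -3],
    [0, 0, -3],
    [3, 0, -3],
    [4, 0, -3],
    [4, 0, 0],
    [4, 0, 0],
    [4, 0, 0],
    [3, 0, 0],
    [0, 0, 0],
  ],
  fingers=[-1, -1, -1, -1, -1, -1, -1, -1, -1, -1, -1, -1],
)

```text
time: 45.8
tcp_pos: [0.4908, -0.0605, 0.183]
orientation: [[-0.02, 1.0, 0.002], [1.0, 0.02, 0.001], [0.001, 0.002, -1.0]]
ft_force: [1.0, 0.5, 0.9]
finger_gap: 0.0856
finger_force: 0.0
```

```bash
cat >> m.py <<'E'
def edges(c,m,z,half):
    """subpixel square fit: per side, 50% crossings of a soft mask m (0..1) -> centre, yaw on plane z"""
    m=cv2.resize(m.astype(np.float32),None,fx=4,fy=4,interpolation=cv2.INTER_CUBIC)
    cs,_=cv2.findContours((m>.5).astype(np.uint8),cv2.RETR_EXTERNAL,cv2.CHAIN_APPROX_NONE);q=max(cs,key=cv2.contourArea)[:,0]
    P=np.array([onz(c,(u+.5)/4-.5,(v+.5)/4-.5,z)[:2] for u,v in q])
    b=cv2.minAreaRect(P.astype(np.float32));o=np.array(b[0]);a=np.radians(b[2]);a=(a+np.pi/4)%(np.pi/2)-np.pi/4
    R=np.array([[np.cos(a),-np.sin(a)],[np.sin(a),np.cos(a)]]);L=(P-o)@R;out=[];sl=[]
    for k,sg in((0,1),(0,-1),(1,1),(1,-1)):
        S=L[(sg*L[:,k]>half-.012)&(abs(L[:,1-k])<half-.02)];f=np.polyfit(S[:,1-k],S[:,k],1);out.append(f[1]);sl.append(f[0]*(-1 if k==0 else 1))
    return o+R@[(out[0]+out[1])/2,(out[2]+out[3])/2],(out[0]-out[1],out[2]-out[3]),a+np.median(sl),np.array(sl)
def rc(c):
    B,G,Rr=[c["pixels"][...,i].astype(float) for i in range(3)]
    a=np.clip((G-.5*(B+Rr)-10)/80,0,1);h=c["hsv"]
    blue=np.clip((B-np.maximum(G,Rr))/50,0,1)*np.clip((B-105)/50,0,1)
    w=np.zeros(B.shape);w[165:275,300:460]=1
    u=np.maximum(a,np.clip((h[...,1]-10.)/130,0,1))*w
    print("rack",*edges(c,blue*w,.056,.072));print("card",*edges(c,u,0,.105))
E
python3 -c "
from m import *
to([.491,-.328,.03],np.pi/2+.006)
c=cam('top');rc(c);print(rack(c))"
```

```text
t 45.8 tcp [ 0.4908 -0.0605  0.183 ] gap 0.0856 F [1.0496 0.5046 0.8606] turn [ 0.0022 -0.0008  0.014 ] slide [-26.7453  -0.1368  15.2951]
rack [ 0.48   -0.4046] (np.float64(0.1399472858886715), np.float64(0.14062321988838647)) 0.008302626998910453 [-0.0008  0.0015  0.0032  0.0024]
card [ 0.4912 -0.4107] (np.float64(0.21005643469554575), np.float64(0.2097720079114162)) 0.004772912338908978 [-0.0099 -0.      0.0002 -0.0031]
(array([ 0.4816, -0.4025]), array([0.1341, 0.1424]), np.float64(0.0065802752204628945))
```

>>> carry_out(
  dr=[
    [0, 0, 0.145],
    [0, 0, 0.145],
    [0, 0, 0.145],
    [0, 0, 0.145],
    [0, 0, 0.145],
    [0, 0, 0.145],
    [0, 0, 0.145],
    [0, 0, 0.145],
    [0, 0, 0.145],
    [0, 0, 0.145],
    [0, 0, 0.135],
    [0, 0, 0],
  ],
  slide=[
    [0, 0, 0],
    [0, 0, 0],
    [0, 0, 0],
    [0, 0, 0],
    [0, 0, 0],
    [0, 0, 0],
    [0, 0, 0],
    [0, 0, 0],
    [0, 0, 0],
    [0, 0, 0],
    [0, 0, 0],
    [0, 0, 0],
  ],
  fingers=[-1, -1, -1, -1, -1, -1, -1, -1, -1, -1, -1, -1],
)

```text
time: 47.05
tcp_pos: [0.4907, -0.0691, 0.1823]
orientation: [[1.0, -0.007, 0.001], [-0.007, -1.0, -0.003], [0.001, 0.003, -1.0]]
ft_force: [-0.7, -0.6, 0.6]
finger_gap: 0.0856
finger_force: 0.0
```

>>> carry_out(
  dr=[
    [0, 0, 0],
    [0, 0, 0],
    [0, 0, 0],
    [0, 0, 0],
    [0, 0, 0],
    [0, 0, 0],
    [0, 0, 0],
    [0, 0, 0],
    [0, 0, 0],
    [0, 0, 0],
    [0, 0, 0],
    [0, 0, 0],
  ],
  slide=[
    [-1.4, 3.5, 0],
    [-1.4, 3.5, 0],
    [-1.4, 3.5, 0],
    [-1.4, 3.5, 0],
    [-1.4, 3.5, 0],
    [-1.4, 3.5, 0],
    [-1.4, 3.5, 0],
    [-1.4, 3.5, 0],
    [-1.4, 3.5, 0],
    [-1.4, 3.5, 0],
    [0, 0, 0],
    [0, 0, 0],
  ],
  fingers=[-1, -1, -1, -1, -1, -1, -1, -1, -1, -1, -1, -1],
)

```text
time: 48.25
tcp_pos: [0.3476, -0.4182, 0.1825]
orientation: [[1.0, -0.007, -0.0], [-0.007, -1.0, -0.002], [-0.0, 0.002, -1.0]]
ft_force: [0.7, 1.0, -0.5]
finger_gap: 0.0853
finger_force: 0.0
```

```bash
python3 -c "
from m import *
to([.36,-.405,.03],.005)
to([.4055,-.405,.03],.005)"
```

```text
t 48.25 tcp [ 0.3476 -0.4182  0.1825] gap 0.0853 F [ 0.7173  0.9806 -0.545 ] turn [ 0.0017  0.0001 -0.0118] slide [ 1.2469 -1.3157 15.2482]
t 48.25 tcp [ 0.3476 -0.4182  0.1825] gap 0.0853 F [ 0.7173  0.9806 -0.545 ] turn [ 0.0017  0.0001 -0.0118] slide [ 5.7969 -1.293  15.2482]
```

>>> carry_out(
  dr=[
    [0, 0, -0.012],
    [0, 0, 0],
    [0, 0, 0],
    [0, 0, 0],
    [0, 0, 0],
    [0, 0, 0],
    [0, 0, 0],
    [0, 0, 0],
    [0, 0, 0],
    [0, 0, 0],
    [0, 0, 0],
    [0, 0, 0],
    [0, 0, 0],
    [0, 0, 0],
    [0, 0, 0],
    [0, 0, 0],
    [0, 0, 0],
  ],
  slide=[
    [0, -1.3, 2],
    [0, 0, 3],
    [0, 0, 3],
    [0, 0, 3],
    [0, 0, 2.5],
    [0, 0, 1.5],
    [0, 0, 0.2],
    [1, 0, 0],
    [1, 0, 0],
    [1, 0, 0],
    [0.7, 0, 0],
    [0.5, 0, 0],
    [0.5, 0, 0],
    [0.4, 0, 0],
    [0.4, 0, 0],
    [0.2, 0, 0],
    [0, 0, 0],
  ],
  fingers=[-1, -1, -1, -1, -1, -1, -1, -1, -1, -1, -1, -1, -1, -1, -1, -1, -1],
)

```text
time: 49.95
tcp_pos: [0.4061, -0.4039, 0.0304]
orientation: [[1.0, 0.006, 0.0], [0.006, -1.0, -0.002], [0.0, 0.002, -1.0]]
ft_force: [-2.3, 0.1, -1.1]
finger_gap: 0.0853
finger_force: 0.8
```

```bash
python3 -c "
from m import *
to([.4055,-.405,.03],.005)
c=cam('top');rc(c)"
```

```text
t 49.95 tcp [ 0.4061 -0.4039  0.0304] gap 0.0853 F [-2.3084  0.0677 -1.1386] turn [ 0.0017 -0.0005  0.0013] slide [-0.0593  0.1102  0.0418]Traceback (most recent call last):
  File "<string>", line 4, in <module>
    c=cam('top');rc(c)
                 ~~^^^
  File "m.py", line 53, in rc
    print("rack",*edges(c,blue*w,.056,.072));print("card",*edges(c,u,0,.105))
                  ~~~~~^^^^^^^^^^^^^^^^^^^^
  File "m.py", line 45, in edges
    S=L[(sg*L[:,k]>half-.012)&(abs(L[:,1-k])<half-.02)];f=np.polyfit(S[:,1-k],S[:,k],1);out.append(f[1]);sl.append(f[0]*(-1 if k==0 else 1))
                                                          ~~~~~~~~~~^^^^^^^^^^^^^^^^^^^
    raise TypeError("expected non-empty vector for x")
TypeError: expected non-empty vector for x
```

>>> carry_out(
  dr=[
    [0, 0, 0],
    [0, 0, 0],
    [0, 0, 0],
    [0, 0, 0],
    [0, 0, 0],
    [0, 0, 0],
    [0, 0, -0.145],
    [0, 0, -0.145],
    [0, 0, -0.145],
    [0, 0, -0.145],
    [0, 0, -0.145],
    [0, 0, -0.145],
    [0, 0, -0.145],
    [0, 0, -0.145],
    [0, 0, -0.145],
    [0, 0, -0.145],
    [0, 0, -0.121],
    [0, 0, 0],
  ],
  slide=[
    [-1, 0, 0],
    [-2, 0, 0],
    [0, 0, -4],
    [0, 0, -4],
    [0, 0, -4],
    [0, 0, -3],
    [0, 0, 0],
    [0, 0, 0],
    [0, 0, 0],
    [0, 0, 0],
    [0, 0, 0],
    [0, 0, 0],
    [0, 0, 0],
    [0, 0, 0],
    [0, 0, 0],
    [0, 0, 0],
    [0, 0, 0],
    [0, 0, 0],
  ],
  fingers=[-1, -1, -1, -1, -1, -1, -1, -1, -1, -1, -1, -1, -1, -1, -1, -1, -1, -1],
)

```text
time: 51.8
tcp_pos: [0.376, -0.4036, 0.1808]
orientation: [[-0.007, 1.0, 0.002], [1.0, 0.007, -0.002], [-0.002, 0.002, -1.0]]
ft_force: [0.3, 0.1, -0.8]
finger_gap: 0.0853
finger_force: 0.0
```

>>> carry_out(
  dr=[
    [0, 0, 0],
    [0, 0, 0],
    [0, 0, 0],
    [0, 0, 0],
    [0, 0, 0],
    [0, 0, 0],
    [0, 0, 0],
    [0, 0, 0],
    [0, 0, 0],
    [0, 0, 0],
    [0, 0, 0],
  ],
  slide=[
    [3.5, 0, 0],
    [3.5, 0, 0],
    [3.5, 1, 0],
    [3.5, 1, 0],
    [3.5, 1.5, 0],
    [3.5, 1.5, 0],
    [3.5, 2, 0],
    [3.5, 2, 0],
    [2, 2, 0],
    [0, 0, 0],
    [0, 0, 0],
  ],
  fingers=[-1, -1, -1, -1, -1, -1, -1, -1, -1, -1, -1],
)

```text
time: 52.9
tcp_pos: [0.4839, -0.1026, 0.1802]
orientation: [[-0.007, 1.0, 0.0], [1.0, 0.007, -0.002], [-0.002, 0.0, -1.0]]
ft_force: [-0.5, -0.6, 0.3]
finger_gap: 0.0856
finger_force: 0.0
```

```bash
python3 -c "
from m import *
to([.491,-.255,.03],np.pi/2+.005)
c=cam('top');rc(c)"
```

```text
t 52.9 tcp [ 0.4839 -0.1026  0.1802] gap 0.0856 F [-0.5285 -0.6198  0.2994] turn [0.0005 0.0018 0.002 ] slide [-15.2469   0.6314  15.0224]
rack [ 0.4901 -0.4049] (np.float64(0.14011901970484758), np.float64(0.14056828689274284)) 0.0067790610582624325 [ 0.     -0.0002  0.0018  0.0004]
card [ 0.4912 -0.4107] (np.float64(0.21006466873192775), np.float64(0.20976740726012)) 0.004864048896211351 [-0.0097  0.      0.     -0.0029]
```

>>> carry_out(
  dr=[
    [0, 0, 0],
    [0, 0, 0],
    [0, 0, 0],
    [0, 0, 0],
    [0, 0, 0],
    [0, 0, 0],
    [0, 0, 0],
    [0, 0, 0],
    [0, 0, 0],
    [0, 0, 0],
    [0, 0, 0],
    [0, 0, 0],
  ],
  slide=[
    [-3, 0.6, 0],
    [-4, 0, 0],
    [-4, 0, 0],
    [-4, 0, 0],
    [-3, 0, 0],
    [0, 0, 3],
    [0, 0, 3],
    [0, 0, 3],
    [0, 0, 3],
    [0, 0, 2],
    [0, 0, 1],
    [0, 0, 0],
  ],
  fingers=[-1, -1, -1, -1, -1, -1, -1, -1, -1, -1, -1, -1],
)

```text
time: 54.15
tcp_pos: [0.4891, -0.2839, 0.0292]
orientation: [[-0.004, 1.0, -0.003], [1.0, 0.004, -0.001], [-0.001, -0.003, -1.0]]
ft_force: [-0.7, 0.5, 1.0]
finger_gap: 0.0858
finger_force: 0.0
```

```bash
python3 -c "
from m import *
to([.491,-.3247,.03],np.pi/2+.005)"
```

```text
t 54.15 tcp [ 0.4891 -0.2839  0.0292] gap 0.0858 F [-0.6592  0.4885  0.987 ] turn [-0.0029  0.0006 -0.0007] slide [-4.0783  0.1703 -0.0822]
```

>>> carry_out(
  dr=[
    [0, 0, 0],
    [0, 0, 0],
    [0, 0, 0],
    [0, 0, 0],
    [0, 0, 0],
    [0, 0, 0],
    [0, 0, 0],
    [0, 0, 0],
    [0, 0, 0],
    [0, 0, 0],
  ],
  slide=[
    [-0.7, 0, 0],
    [-0.7, 0, 0],
    [-0.7, 0, 0],
    [-0.5, 0, 0],
    [-0.4, 0, 0],
    [-0.4, 0, 0],
    [-0.3, 0, 0],
    [-0.2, 0, 0],
    [-0.2, 0, 0],
    [0, 0, 0],
  ],
  fingers=[-1, -1, -1, -1, -1, -1, -1, -1, -1, -1],
)

```text
time: 55.15
tcp_pos: [0.4919, -0.3236, 0.0305]
orientation: [[-0.008, 1.0, 0.001], [1.0, 0.008, -0.001], [-0.001, 0.001, -1.0]]
ft_force: [0.4, 2.3, 1.1]
finger_gap: 0.0852
finger_force: 1.4
```

>>> carry_out(
  dr=[
    [0, 0, 0],
    [0, 0, 0],
    [0, 0, 0],
    [0, 0, 0],
    [0, 0, 0],
    [0, 0, 0],
    [0, 0, 0],
    [0, 0, 0],
    [0, 0, 0],
    [0, 0, 0],
    [0, 0, 0],
    [0, 0, 0],
  ],
  slide=[
    [1, 0, 0],
    [2, 0, 0],
    [0, 0, -3],
    [0, 0, -3],
    [0, 0, -3],
    [3, 0, -3],
    [4, 0, -3],
    [4, 0, 0],
    [4, 0, 0],
    [4, 0, 0],
    [3, -2, 0],
    [0, 0, 0],
  ],
  fingers=[-1, -1, -1, -1, -1, -1, -1, -1, -1, -1, -1, -1],
)

```text
time: 56.35
tcp_pos: [0.4675, -0.0683, 0.1801]
orientation: [[-0.016, 1.0, -0.001], [1.0, 0.016, -0.001], [-0.001, -0.001, -1.0]]
ft_force: [0.3, -0.9, -0.5]
finger_gap: 0.0855
finger_force: 0.0
```

```bash
python3 -c "
from m import *
c=cam('top');rc(c);cv2.imwrite('pics/fin.png',c['pixels'])"
```

```text
rack [ 0.4902 -0.4097] (np.float64(0.13998649139806252), np.float64(0.14002363978737603)) 0.005241475806226279 [ 0.0002  0.0062 -0.0025 -0.0063]
card [ 0.4911 -0.4107] (np.float64(0.2100128115145562), np.float64(0.20977560580052557)) 0.004719145822280283 [-0.0073  0.0024  0.0022 -0.0006]
```

View pics/fin.png

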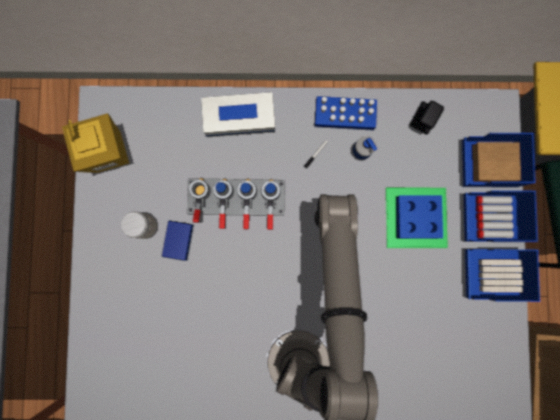

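The rack is centred on the card at (421,217) to about 1 mm and square. Levers 1–3 are down, and the bystanders have not moved.

```bash
python3 -c "
from h import *
print(order.finish_job())"
```

```text
the job is handed in; nothing more can be done
None
```

The job is handed in: all three tubes stand fully home and locked in collets 1–3, and the empty rack is centred on the green card to about 1 mm and square.

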